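Seat the enclosure in the jig and snap the toggle clamp shut

TASK

Pushing with the fingers only, slide the metal enclosure along its lane until it is fully home against the end stop, then push the clamp's upright handle over to the left and down past its dead point until it snaps into lock and the pad presses on the enclosure. Do not lift the enclosure, and leave the loose things round the jig where they are.

Things in the scene. Friction and masses are not known exactly. Their poses are not given: they have to be found in the camera images.
- jig: Fixed drilling jig: plywood base 195 x 168 mm, 12 mm thick (jig x -0.110..+0.085, y -0.068..+0.100). Origin on the bench top; x runs along the lane from open mouth to end stop (away from the robot), y to the left, z up. Lane on the right half: centre line y = -0.025, 61 mm wide between rails (10 mm wide, tops z = 0.026). Toggle clamp on the left half at x = +0.035, bracket up to z = 0.069.
- stop_face (a point): Middle of the near face of the end stop, a bar across the lane's far end: jig (0.070, -0.025, 0.025), top of the bar at z = 0.038. Axes as the jig's.
- enclosure: Workpiece: plain aluminium box with screwed lid, 100 (x, along the lane) x 58 (y) x 36 (z) mm, 0.2 to 0.4 kg. Loose, flat on the base between the rails. Origin at the centre of its underside, 12 mm above the bench; axes about as the jig's. Fully home (touching the stop) its origin is at jig x = +0.020; it starts 25 to 50 mm short of that.
- clamp_pad: Black rubber pad (18 mm across, 10 mm high) on the end of the clamp's arm, which follows the handle; origin at the centre of its lower face. Open: arm raised 45 degrees over the lane at jig x = +0.035, pad 45 mm above the enclosure, steel parts up to z = 0.135 between jig y = -0.03 and +0.045. Locked: arm level, sprung pad presses the enclosure with about 5.5 N.
- handle_tip (a point): Outer end of the clamp's handle, on its axis. The handle is straight, 115 mm from pivot to tip: flat steel bar, then a round black rubber grip 18 mm thick over the outer 70 mm.
- handle_pivot (a point): The hinge of the clamp's handle, at jig (0.035, 0.075, 0.055); the hinge line is parallel to jig x.
- clamp_handle (a joint): Handle angle, rad. 0 = open: upright, leaning 5 degrees to the right (tip at z = 0.17). Grows as it swings left (jig +y) and down in the plane jig x = 0.035; elevation = 95 degrees minus angle. Dead point about 0.9; locked at its stop at 1.45 (tip jig y = 0.187, z = 0.079). Springs back to open before the dead point, on to locked after it; 20 mm from the tip it takes 6 N at first, falling to 0 there.
- screwdriver_yellow: Bystander: screwdriver with an orange handle, 167 mm long, 26 mm high, lying on the bench to the left of the jig base, below where the handle comes down.
- tweezers: Bystander: flat steel tweezers 122 mm long, on the bench to the right of the jig.
- tape_yellow: Bystander: small roll of tape 60 mm across, 18 mm high, at the bench's near edge to the right.
- oak_screw_jar: Bystander: white screw jar 64 mm across, 66 mm high, left of the jig.
- packet_1: Bystander: small filled foil packet 58 x 85 x 17 mm, left of the jig.
- box_cube: Bystander: small carton 62 x 60 x 61 mm, left of the jig.
- lamp_elbow (a point): Obstacle, fixed: elbow of the bench lamp, its highest point (top at z = 0.48). From here its lower arm slopes down to the foot at about (0.34, -0.10, 0.05) at the bench's near edge, the upper arm slopes down to the left, and the level lamp head (x 0.39 to 0.47, z 0.20 to 0.26) runs from y = 0 to y = 0.6.

How it is judged:
By the outcome, as a careful person would: the job done as asked, in the order asked, and still so for the second after the job is handed in, with the robot touching nothing.
It also fails if it takes over 56 s, if anything falls off the work surface, if the arm or the gripper's body presses on something with over 40 N, if the wrist force passes 120 N, or if a joint passes its speed limit or range.

ROBOT

A 6-joint arm with a two-finger parallel gripper is mounted at the origin on a cart in front of the work surface, level with it; the furniture and walls round the work are solid. World frame = base frame: x ahead of the robot, y to its left, z up, the work surface at z = 0. Lengths are in m, angles in rad, forces in N, time in s.
With the tool pointing down it reaches from about 0.35 to 0.85 m from the base axis. Payload 8.1 kg.
Tool frame: the origin (TCP) lies midway between the tips of the shut fingers; the grasp point (between the pads) lies 19 mm behind it (robot.tcp_to_grasp is the distance from the TCP to the grasp point, in m); z points along the fingers, y is the direction in which the jaws open and shut (so a half turn about z gives the same grasp; the last joint's range is limited). The gripper opens to 93 mm and grips with 3 to 60 N. Pads are 15 mm wide; open, the fingers measure 128 mm over their backs; the gripper's body (75 mm by 188 mm) begins 65 mm behind the grasp point.
Start: joints at [-1.35, 0.13, 1.488, -0, 1.523, -0.085], TCP at [0.181, -0.572, 0.219] pointing down, gripper open.
Joint ranges: [-2.96, 2.96], [-0.89, 2.26], [0.02, 2.5], [-1.34, 4.48], [0, 2.73], [-2.66, 2.66]. Speed limits (rad/s): [2.39, 2.39, 2.79, 3.14, 3.14, 3.14].

INTERFACE

Orientations are given as a rotation vector (axis times angle).
In Python, from plant import robot gives the robot as it stands.
- The arm moves only by the tool send_rows, never from a script. Its argument "series" is a list of rows, each an object of numbers: "wx", "wy", "wz": the turn, a rotation vector about the world's x, y, z in rad; "dx", "dy", "dz": the shift along the world's x, y, z in cm; "fingers": the closure in counts, from 0 (fully open) to 255 (shut). In form: [{"wx": .., "wy": .., "wz": .., "dx": .., "dy": .., "dz": .., "fingers": ..}, ...]. A call has 1 to 20 rows; each row shifts and turns the pose as measured when the row begins; what a row does not reach is not made up. A row lasts 1/12 s, in which the tool goes at most 41.7 mm and 7.16 degrees, less where a joint would pass 70% of its speed; a pose out of reach is approached as far as the arm can. A call is refused whole if a number of a shift passes 4.17 or a number of a turn 0.125, either way. A call with a gripper value outside its range is refused whole. The fingers move at their own pace and stop on an object; "newtons" is the grip in N (left out, the last holds). Time passes only in rows, so rows that do not move let the fingers close. It gives the time, the measured TCP pose, the force and the opening at its end, in the units of the state.
- robot.read_state(): the state, without advancing time (a new reading comes with each control period).
- robot.read_camera(name): name is "side" or "top" or "wrist"; returns the picture (400x640x3 uint8, red, green, blue); there is no depth.
- robot.camera_info(name): a dict with "intrinsics" (3x3 intrinsics, pixels), "extrinsics" (4x4, takes a point from world to camera coordinates); the wrist camera has in their place "tool_from_camera" (4x4, takes a point from camera to tool coordinates, whose origin is the TCP and whose axes are the flange's). Camera axes: x right, y up, looking along -z (the intrinsics and any distortion apply to the point x, -y, -z); pixel columns grow to the right and rows downward; lengths in m; the calibration is good to about 2 mm. The wrist camera is an equidistant fisheye: a pixel r from the principal point sees the ray r / f radians off the axis. A picture is of the moment at which its call begins: read the wrist's pose just before it. camera_info takes no time and is no camera call.
- robot.close_job(): hands the job in, once; it reports no verdict.
The state is a dict: "t": time; "q": joint angles; "dq": joint speeds; "joint_torque": joint torques, N m; "tool_pos": TCP position; "orientation": TCP orientation; "force": force on the tool from outside, world axes, zero at the start; "wrist_torque": the same for the moment, N m; "opening": finger opening in m.
Only numpy, scipy, OpenCV 4.12 (cv2) and the standard library are available. Lean on these libraries where they do the work, as an engineer would, in place of code of your own. Each camera call takes 0.05 s, during which the arm holds its last target.

## Working session

There is one attempt and no reset: what is moved stays moved. The work goes in short steps, Python scripts to look and compute and a tool call to move; the robot and the scene stay as the last step left them, time stands still between calls to the robot, and variables do not carry over. Pictures are saved under pics/ and viewed, and the job is handed in when it is done.

Besides the shell and the picture viewer there is one more tool, called after ">>>" as name([rows], argument=value, ...), one row to a line, values as JSON. send_rows: Moves the arm, as the interface text tells. Its arguments: {"type":"object","properties":{"series":{"type":"array","items":{"type":"object","properties":{"wx":{"type":"number"},"wy":{"type":"number"},"wz":{"type":"number"},"dx":{"type":"number"},"dy":{"type":"number"},"dz":{"type":"number"},"fingers":{"type":"number"}}}},"newtons":{"type":"number"}},"required":["series"]}

```bash
ls; mkdir -p pics; python3 - <<'E'
from plant import robot
import cv2
print(robot.read_state())
for n in ["side","top","wrist"]:
    print(n,robot.camera_info(n))
    cv2.imwrite(f"pics/{n}0.png",robot.read_camera(n)[:,:,::-1])
E
```

```text
pics
{'t': 0.0, 'q': array([-1.35043759e+00,  1.31136907e-01,  1.48926002e+00, -3.70634342e-05,
        1.52299019e+00, -8.54089477e-02]), 'dq': array([ 8.11556776e-04,  3.54544742e-05, -2.01252653e-03, -8.56985116e-04,
       -4.66153182e-04, -2.71686795e-03]), 'joint_torque': array([ 1.70281506e-03, -5.59839749e+01, -4.91755843e+01,  7.70665496e-02,
        3.60483024e-02, -1.83519123e-04]), 'tool_pos': array([ 0.18049545, -0.57162162,  0.21761251]), 'orientation': array([-3.10318167e+00, -4.78160420e-01,  2.47927136e-04]), 'force': array([-0.02267075,  1.08727766, -0.67771114]), 'wrist_torque': array([0.01884148, 0.01644854, 0.0239504 ]), 'opening': 0.09262767386771889}
side {'intrinsics': array([[416.84673241,   0.        , 317.87930868],
       [  0.        , 416.84673241, 199.73795462],
       [  0.        ,   0.        ,   1.        ]]), 'extrinsics': array([[ 0.99402887, -0.10811442,  0.01476052, -0.50017309],
       [ 0.02523253,  0.35935412,  0.93286008, -0.23786669],
       [-0.10615988, -0.92691741,  0.35993637, -1.3924259 ],
       [ 0.        ,  0.        ,  0.        ,
[... 288 characters left out ...]
0.02281164,  0.07880187, -0.5039826 ],
       [-0.07920589,  0.01738359,  0.9967067 , -1.51005828],
       [ 0.        ,  0.        ,  0.        ,  1.        ]])}
wrist {'intrinsics': array([[309.70691629,   0.        , 318.94448309],
       [  0.        , 309.70691629, 195.61564385],
       [  0.        ,   0.        ,   1.        ]]), 'tool_from_camera': array([[-1.30496685e-05,  9.53881612e-01,  3.00183060e-01,
         8.38964203e-02],
       [ 9.99998712e-01,  4.94305440e-04, -1.52726545e-03,
         5.91349347e-04],
       [-1.60521255e-03,  3.00182654e-01, -9.53880390e-01,
        -1.66269986e-01],
       [ 0.00000000e+00,  0.00000000e+00,  0.00000000e+00,
         1.00000000e+00]])}
```

View pics/side0.png

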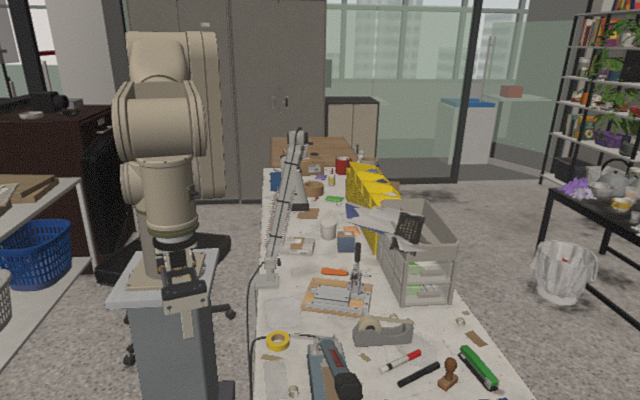

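View pics/top0.png

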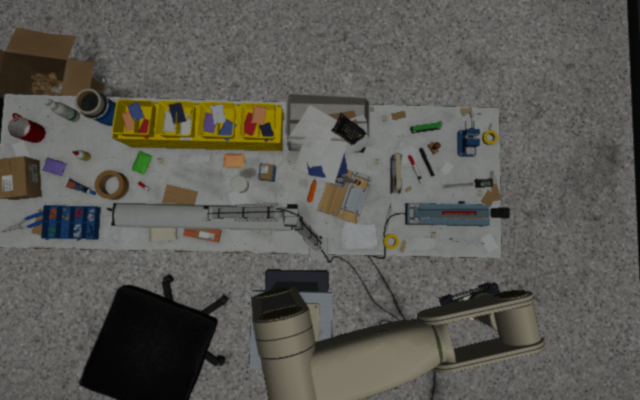

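View pics/wrist0.png

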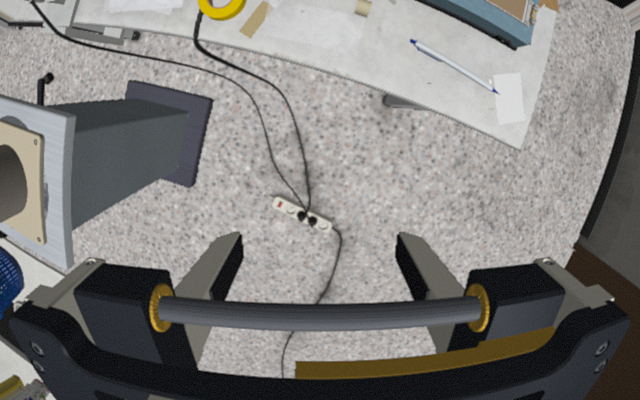

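Top view: jig around (347,195), lamp arm around (310,225), orange screwdriver at (312,190). I'll enlarge the jig region.

```bash
python3 - <<'E'
import cv2
a=cv2.imread("pics/top0.png")[140:260,260:420]; cv2.imwrite("pics/topc.png",cv2.resize(a,(800,600),interpolation=cv2.INTER_CUBIC))
a=cv2.imread("pics/side0.png")[220:340,250:410]; cv2.imwrite("pics/sidec.png",cv2.resize(a,(800,600),interpolation=cv2.INTER_CUBIC))
E
```

```text
(no output)
```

View pics/topc.png

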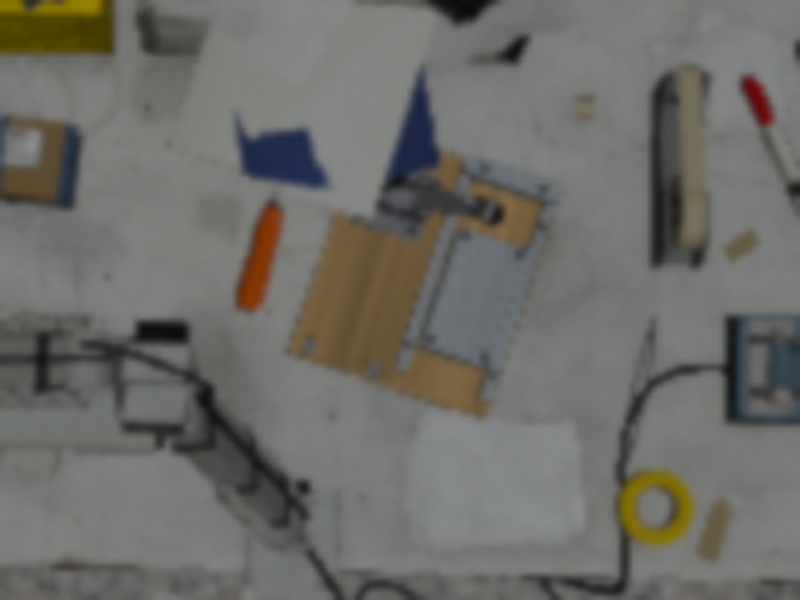

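View pics/sidec.png

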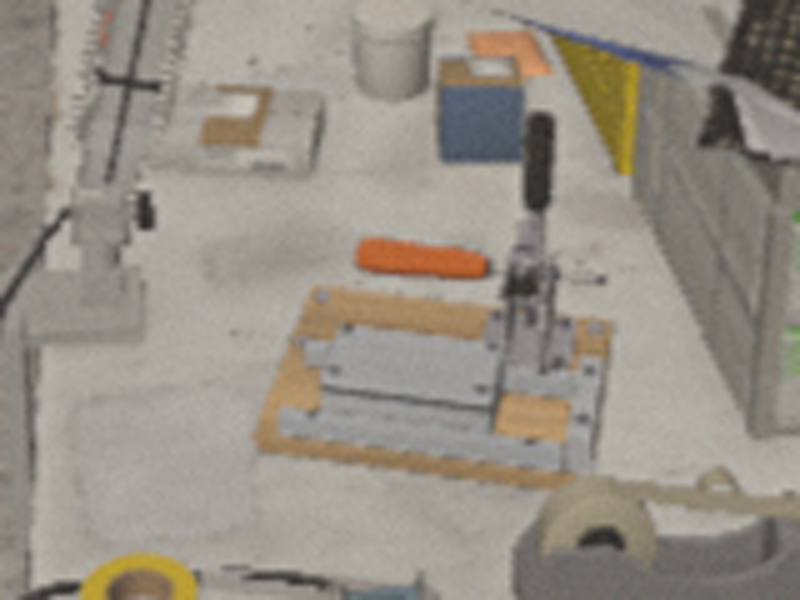

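```bash
cat > h.py <<'E'
import numpy as np, cv2
from plant import robot
from scipy.spatial.transform import Rotation as R
def ray(cam,u,v):
    c=robot.camera_info(cam);K=c["intrinsics"];E=c["extrinsics"]
    d=np.array([(u-K[0,2])/K[0,0],-(v-K[1,2])/K[1,1],-1.])
    Rm=E[:3,:3];return -Rm.T@E[:3,3],Rm.T@d/np.linalg.norm(d)
def onz(cam,u,v,z):
    o,d=ray(cam,u,v);return o+d*(z-o[2])/d[2]
def tri(*rs):
    A=np.zeros((3,3));b=np.zeros(3)
    for o,d in rs:
        P=np.eye(3)-np.outer(d,d);A+=P;b+=P@o
    x=np.linalg.solve(A,b)
    return x,[np.linalg.norm((np.eye(3)-np.outer(d,d))@(x-o)) for o,d in rs]
def wray(u,v,pos,rv):
    c=robot.camera_info("wrist");K=c["intrinsics"];T=c["tool_from_camera"]
    a=np.array([(u-K[0,2])/K[0,0],(v-K[1,2])/K[1,1]]);r=np.linalg.norm(a)
    s=np.sin(r)/r if r>1e-9 else 1.
    d=np.array([a[0]*s,-a[1]*s,-np.cos(r)])
    Q=R.from_rotvec(rv).as_matrix()
    return pos+Q@T[:3,3],Q@T[:3,:3]@d
def proj(cam,p):
    c=robot.camera_info(cam);K=c["intrinsics"];E=c["extrinsics"]
    q=E[:3,:3]@p+E[:3,3]
    return K[0,0]*q[0]/-q[2]+K[0,2],K[1,1]*-q[1]/-q[2]+K[1,2]
E
python3 - <<'E'
from h import *
T=lambda u,v:(u/5+260,v/5+140)
S=lambda u,v:(u/5+250,v/5+220)
for n,p in dict(nl=(290,352),nr=(487,415),fr=(560,185)).items(): print(n,onz("top",*T(*p),.012))
for n,p in dict(nl=(318,287),nr=(257,450),fr=(575,487),fl=(612,322)).items(): print(n,onz("side",*S(*p),.012))
print("screwdriver",onz("top",*T(272,205),.01),onz("top",*T(248,305),.01))
print("blue tip", tri(ray("top",*T(238,115)),ray("side",*S(500,15))))
print("tip s", tri(ray("side",*S(540,115)),ray("top",*T(397,200))))
E
```

```text
nl [ 0.47108195 -0.09615124  0.012     ]
nr [ 0.424178   -0.25477025  0.012     ]
fr [ 0.6110585  -0.31150572  0.012     ]
nl [ 0.47817149 -0.10049219  0.012     ]
nr [ 0.42657718 -0.27003192  0.012     ]
fr [ 0.59972162 -0.31924333  0.012     ]
fl [ 0.65857966 -0.15717524  0.012     ]
screwdriver [ 0.58948433 -0.07921485  0.01      ] [ 0.5081975  -0.06170341  0.01      ]
blue tip (array([ 0.61552985, -0.04923848,  0.17912587]), [np.float64(0.015929274315454336), np.float64(0.01592927431545437)])
tip s (array([ 0.58831221, -0.16991906,  0.16534571]), [np.float64(0.013723418786887738), np.float64(0.013723418786887768)])
```

```bash
python3 - <<'E'
from h import *
for z in (.2,.3,.4,.5,.6,.7,.8): print(z,np.round(proj("side",np.array([.15,-.5,z]))),np.round(proj("top",np.array([.15,-.5,z]))))
print("elbow",tri(ray("side",298,131),ray("top",283,211)))
for p in [(.4,0,.48),(.4,.05,.48),(.42,.08,.48),(.34,-.1,.05)]: print(p,proj("side",np.array(p)),proj("top",np.array(p)))
E
python3 - <<'E'
import cv2
a=cv2.imread("pics/side0.png")[110:300,230:350]; cv2.imwrite("pics/lampS.png",cv2.resize(a,(378,600),interpolation=cv2.INTER_CUBIC))
a=cv2.imread("pics/top0.png")[180:270,90:350]; cv2.imwrite("pics/lampT.png",cv2.resize(a,(780,270),interpolation=cv2.INTER_CUBIC))
E
```

```text
0.2 [177. 308.] [434. 302.]
0.3 [172. 266.] [444. 308.]
0.4 [166. 221.] [456. 315.]
0.5 [160. 171.] [470. 323.]
0.6 [153. 116.] [488. 333.]
0.7 [145.  56.] [509. 345.]
0.8 [137. -11.] [536. 360.]
elbow (array([0.4389203 , 0.0135187 , 0.46504103]), [np.float64(0.0027713021555477793), np.float64(0.0027713021555477507)])
(0.4, 0, 0.48) (np.float64(286.34581663105746), np.float64(127.07774685233647)) (np.float64(287.0633516232097), np.float64(225.85622328915946))
(0.4, 0.05, 0.48) (np.float64(285.74059655913607), np.float64(123.92728048865114)) (np.float64(268.96978817606237), np.float64(225.46379193726594))
(0.42, 0.08, 0.48) (np.float64(291.6409940425251), np.float64(122.10781914504636)) (np.float64(258.33933261578), np.float64(217.99312690766308))
(0.34, -0.1, 0.05) (np.float64(270.2256157592066), np.float64(268.87756902818074)) (np.float64(318.5373457154809), np.float64(243.6442965931096))
```

View pics/lampS.png

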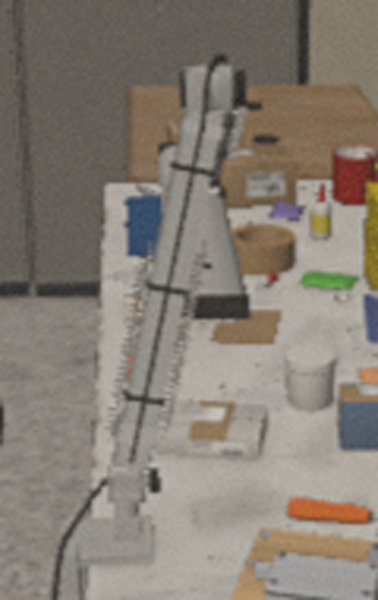

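View pics/lampT.png

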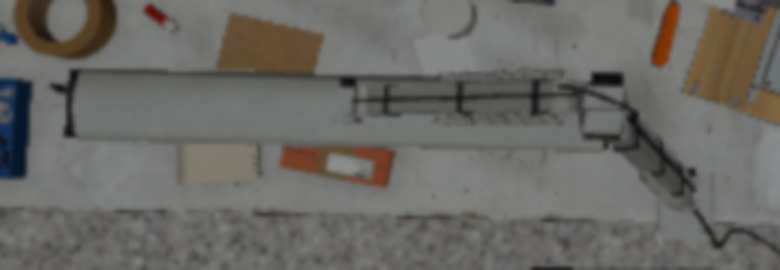

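Elbow of the lamp is near (0.43, 0.01, 0.47), consistent with z = 0.48. The jig sits near (0.547, -0.224) with yaw of about -17°. I'll move to a survey pose near the lane mouth, closing the fingers on the way.

>>> send_rows([
  {"dx": 2,"dy": 3,"dz": 0.6,"wz": -0.05,"fingers": 255},
  {"dx": 2,"dy": 3,"dz": 0.6,"wz": -0.05,"fingers": 255},
  {"dx": 2,"dy": 3,"dz": 0.6,"wz": -0.05,"fingers": 255},
  {"dx": 2,"dy": 3,"dz": 0.6,"wz": -0.05,"fingers": 255},
  {"dx": 2,"dy": 3,"dz": 0.6,"wz": -0.05,"fingers": 255},
  {"dx": 2,"dy": 3,"dz": 0.6,"wz": -0.05,"fingers": 255},
  {"dx": 2,"dy": 3,"dz": 0.6,"wz": -0.05,"fingers": 255},
  {"dx": 2,"dy": 3,"dz": 0.6,"wz": -0.05,"fingers": 255},
  {"dx": 2,"dy": 3,"dz": 0.6,"wz": -0.05,"fingers": 255},
  {"dx": 2,"dy": 3,"dz": 0.6,"wz": -0.05,"fingers": 255},
  {"dx": 2,"dy": 3,"wz": -0.05,"fingers": 255},
  {"dx": 1.6,"dy": 3,"wz": -0.05,"fingers": 255},
  {},
  {},
], newtons=20)

```text
schema error: expected keys wx, wy, wz, dx, dy, dz, fingers
```

```bash
python3 - <<'E'
from h import *
s=robot.read_state(); print(s["t"],s["q"],s["tool_pos"],s["orientation"],s["opening"],s["force"])
cv2.imwrite("pics/w1.png",robot.read_camera("wrist")[:,:,::-1])
np.savez("w1.npz",p=s["tool_pos"],r=s["orientation"])
E
```

```text
0.15 [-1.35041156e+00  1.31035404e-01  1.48904500e+00  2.17234601e-05
  1.52302516e+00 -8.54148889e-02] [ 0.18055322 -0.571707    0.21779122] [-3.10344846e+00 -4.78247771e-01  1.26187770e-04] 0.09290238432778021 [-0.77427262 -1.04254077 -0.07114015]
```

View pics/w1.png

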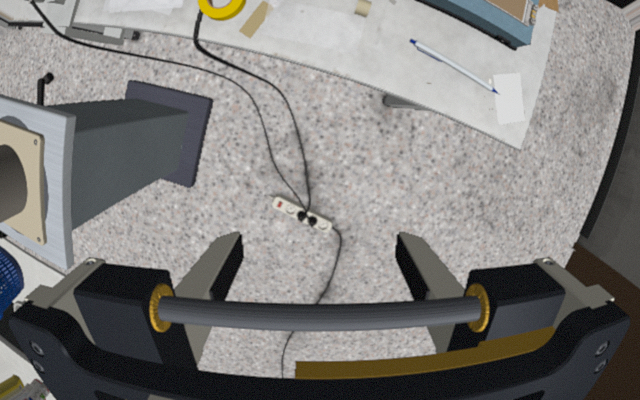

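The call was refused because every key must be present, and the picture is unchanged. Resending in full.

>>> send_rows([
  {"wx": 0,"wy": 0,"wz": -0.05,"dx": 2,"dy": 3,"dz": 0.6,"fingers": 255},
  {"wx": 0,"wy": 0,"wz": -0.05,"dx": 2,"dy": 3,"dz": 0.6,"fingers": 255},
  {"wx": 0,"wy": 0,"wz": -0.05,"dx": 2,"dy": 3,"dz": 0.6,"fingers": 255},
  {"wx": 0,"wy": 0,"wz": -0.05,"dx": 2,"dy": 3,"dz": 0.6,"fingers": 255},
  {"wx": 0,"wy": 0,"wz": -0.05,"dx": 2,"dy": 3,"dz": 0.6,"fingers": 255},
  {"wx": 0,"wy": 0,"wz": -0.05,"dx": 2,"dy": 3,"dz": 0.6,"fingers": 255},
  {"wx": 0,"wy": 0,"wz": -0.05,"dx": 2,"dy": 3,"dz": 0.6,"fingers": 255},
  {"wx": 0,"wy": 0,"wz": -0.05,"dx": 2,"dy": 3,"dz": 0.6,"fingers": 255},
  {"wx": 0,"wy": 0,"wz": -0.05,"dx": 2,"dy": 3,"dz": 0.6,"fingers": 255},
  {"wx": 0,"wy": 0,"wz": -0.05,"dx": 2,"dy": 3,"dz": 0.6,"fingers": 255},
  {"wx": 0,"wy": 0,"wz": -0.05,"dx": 2,"dy": 3,"dz": 0,"fingers": 255},
  {"wx": 0,"wy": 0,"wz": -0.05,"dx": 1.6,"dy": 3,"dz": 0,"fingers": 255},
  {"wx": 0,"wy": 0,"wz": 0,"dx": 0,"dy": 0,"dz": 0,"fingers": 255},
  {"wx": 0,"wy": 0,"wz": 0,"dx": 0,"dy": 0,"dz": 0,"fingers": 255},
], newtons=20)

```text
t: 1.37
tool_pos: [0.4206, -0.1915, 0.276]
orientation: [-3.09, 0.512, -0.004]
force: [0.0, 0.3, 0.6]
opening: 0.0046
```

```bash
python3 - <<'E'
from h import *
s=robot.read_state(); print(s["t"],s["q"],s["tool_pos"],s["orientation"],s["opening"],s["force"])
cv2.imwrite("pics/w1b.png",robot.read_camera("wrist")[:,:,::-1])
np.savez("w1.npz",p=s["tool_pos"],r=s["orientation"])
E
```

```text
1.3667 [-0.54659584 -0.26641313  1.76363082  0.01016852  1.64539675  1.35316175] [ 0.42061434 -0.19150248  0.27598964] [-3.08972378  0.51163802 -0.00443653] 0.004556887825270044 [0.01542436 0.32432277 0.60749286]
```

View pics/w1b.png

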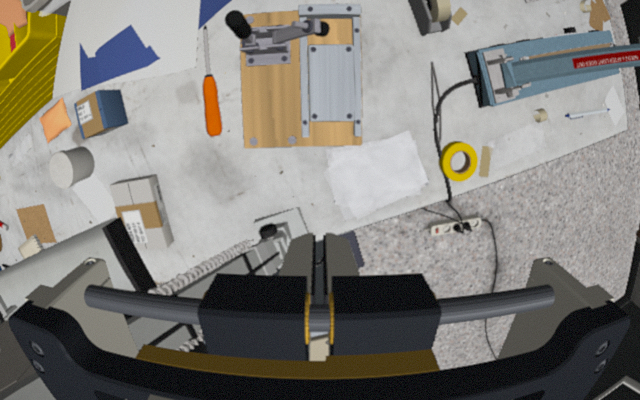

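The jig is fully visible: base corners near (243,147) and (361,147), enclosure centre near (335,85), handle tip near (237,22), screwdriver at (210,100).

```bash
python3 - <<'E'
import cv2
a=cv2.imread("pics/w1b.png")[0:156,190:390]; cv2.imwrite("pics/w1z.png",cv2.resize(a,(800,624-24),interpolation=cv2.INTER_CUBIC) if 0 else cv2.resize(a[:150],(800,600),interpolation=cv2.INTER_CUBIC))
E
```

```text
(no output)
```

View pics/w1z.png

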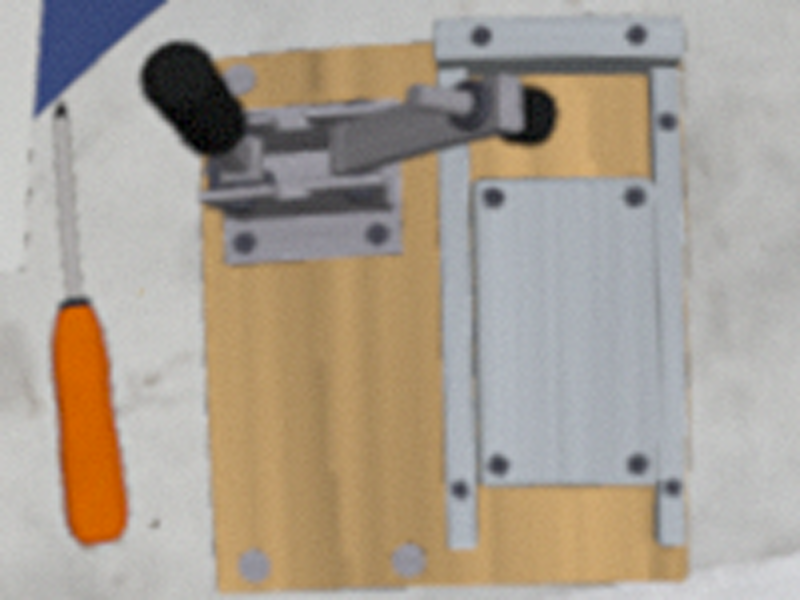

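```bash
cat >> h.py <<'E'
def won(u,v,z,f="w1.npz"):
    d=np.load(f);o,r=wray(u,v,d["p"],d["r"]);return o+r*(z-o[2])/r[2]
E
python3 - <<'E'
from h import *
Z=lambda u,v,z:won(u/4+190,v/4,z)
nl=Z(218,592,.012);nr=Z(688,580,.012)
print(nl,nr,np.linalg.norm(nl-nr),"~.168")
rl=[Z(448,547,.026),Z(476,547,.026),Z(661,545,.026),Z(687,545,.026)]
e=[Z(476,181,.048),Z(652,181,.048),Z(483,487,.048),Z(657,485,.048)]
print("enc",e,np.linalg.norm(e[0]-e[1]),np.linalg.norm(e[2]-e[3]),np.linalg.norm(e[0]-e[2]),np.linalg.norm(e[1]-e[3]))
sn=[Z(437,58,.038),Z(683,57,.038)];sf=[Z(437,17,.038),Z(684,17,.038)]
print("stop",sn,sf)
print("left edge",Z(204,270,.012),Z(218,592,.012))
# fit jig pose
from scipy.optimize import least_squares
J=[(-.11,.1),(-.11,-.068),(.07,.02),(.07,-.07)]
P=[nl,nr]
def yaw(a,b): d=b-a; return np.degrees(np.arctan2(d[1],d[0]))
print("yaws", yaw(nr,nl)-90, yaw(e[2],e[0]),yaw(e[3],e[1]),yaw(e[1],e[0])-90,yaw(e[3],e[2])-90,yaw(sn[1],sn[0])-90, yaw(Z(218,592,.012),Z(204,270,.012)))
tip=[Z(180,75,.17)]
print("tip at .17",tip)
E
```

```text
[ 0.47497806 -0.09598812  0.012     ] [ 0.42460528 -0.25510656  0.012     ] 0.16690145127809708 ~.168
enc [array([ 0.57367703, -0.22926498,  0.048     ]), array([ 0.55655726, -0.28142944,  0.048     ]), array([ 0.47994433, -0.19948412,  0.048     ]), array([ 0.46317813, -0.2520003 ,  0.048     ])] 0.05490189005362688 0.05512761839040178 0.0983499855740782 0.0979067717754134
stop [array([ 0.62008474, -0.23130951,  0.038     ]), array([ 0.59576773, -0.30672597,  0.038     ])] [array([ 0.63401214, -0.23596093,  0.038     ]), array([ 0.60923385, -0.31184884,  0.038     ])]
left edge [ 0.58468245 -0.13131471  0.012     ] [ 0.47497806 -0.09598812  0.012     ]
yaws -17.56643908796343 -17.626148350672867 -17.49263838197595 -18.169239532471153 -17.706086098429566 -17.871208980363363 -17.849399380322282
tip at .17 [array([ 0.59906729, -0.17350115,  0.17      ])]
```

Jig origin is (0.550, -0.224) with yaw -17.65°. The checks agree with the given sizes: base width 167 mm, stop face at jig x 0.069 and y -0.025. The enclosure origin is at jig x of about -0.025, 45 mm short of home. Descending behind it.

>>> send_rows([
  {"wx": 0,"wy": 0,"wz": 0.02,"dx": 1,"dy": -0.9,"dz": -2,"fingers": 255},
  {"wx": 0,"wy": 0,"wz": 0,"dx": 1,"dy": -0.9,"dz": -3,"fingers": 255},
  {"wx": 0,"wy": 0,"wz": 0,"dx": 1,"dy": -0.9,"dz": -3,"fingers": 255},
  {"wx": 0,"wy": 0,"wz": 0,"dx": 0,"dy": 0,"dz": -3,"fingers": 255},
  {"wx": 0,"wy": 0,"wz": 0,"dx": 0,"dy": 0,"dz": -3,"fingers": 255},
  {"wx": 0,"wy": 0,"wz": 0,"dx": 0,"dy": 0,"dz": -3,"fingers": 255},
  {"wx": 0,"wy": 0,"wz": 0,"dx": 0,"dy": 0,"dz": -2,"fingers": 255},
  {"wx": 0,"wy": 0,"wz": 0,"dx": 0,"dy": 0,"dz": 0,"fingers": 255},
])

```text
t: 2.08
tool_pos: [0.4463, -0.2308, 0.0806]
orientation: [-3.099, 0.489, -0.013]
force: [-0.8, -0.1, -0.1]
opening: 0.0006
```

```bash
cat >> h.py <<'E'
O=np.array([.5498,-.2240,0]);YAW=np.radians(-17.65)
RJ=R.from_euler("z",YAW).as_matrix()
def tojig(p): return RJ.T@(np.asarray(p)-O)
def toW(p): return O+RJ@np.asarray(p)
def st():
    s=robot.read_state(); M=R.from_rotvec(s["orientation"]).as_matrix()
    print("t %.2f"%s["t"],"jig",np.round(tojig(s["tool_pos"]),4),"world",np.round(s["tool_pos"],4),"Fjig",np.round(RJ.T@s["force"],1),"yawx %.1f"%np.degrees(np.arctan2(M[1,0],M[0,0])),"zax",np.round(M[:,2],3),"q",np.round(s["q"],2),"open %.4f"%s["opening"]);return s
E
python3 -c "
from h import *
st()"
```

```text
t 2.08 jig [-0.0966 -0.0379  0.0806] world [ 0.4463 -0.2308  0.0806] Fjig [-0.7 -0.3 -0.1] yawx -17.9 zax [ 0.009  0.003 -1.   ] q [-0.59 -0.03  1.91  0.01  1.25  1.3 ] open 0.0006
```

>>> send_rows([
  {"wx": 0,"wy": 0,"wz": 0,"dx": 0.4,"dy": 1.2,"dz": 0,"fingers": 255},
  {"wx": 0,"wy": 0,"wz": 0,"dx": 0,"dy": 0,"dz": 0,"fingers": 255},
  {"wx": 0,"wy": 0,"wz": 0,"dx": 0,"dy": 0,"dz": -2.5,"fingers": 255},
  {"wx": 0,"wy": 0,"wz": 0,"dx": 0,"dy": 0,"dz": -2,"fingers": 255},
  {"wx": 0,"wy": 0,"wz": 0,"dx": 0,"dy": 0,"dz": 0,"fingers": 255},
])

```text
t: 2.5
tool_pos: [0.4529, -0.2229, 0.0413]
orientation: [-3.101, 0.494, -0.024]
force: [-0.1, -0.1, -0.3]
opening: 0.0003
```

```bash
python3 -c "
from h import *
st()"
```

```text
t 2.50 jig [-0.0927 -0.0284  0.0413] world [ 0.4529 -0.2229  0.0413] Fjig [-0.1 -0.1 -0.3] yawx -18.1 zax [ 0.016 -0.001 -1.   ] q [-0.56  0.02  1.94  0.01  1.16  1.32] open 0.0003
```

>>> send_rows([
  {"wx": 0,"wy": 0.016,"wz": 0.008,"dx": 0.1,"dy": 0.3,"dz": -0.7,"fingers": 255},
  {"wx": 0,"wy": 0,"wz": 0,"dx": 0.48,"dy": -0.15,"dz": 0,"fingers": 255},
  {"wx": 0,"wy": 0,"wz": 0,"dx": 0.48,"dy": -0.15,"dz": 0,"fingers": 255},
  {"wx": 0,"wy": 0,"wz": 0,"dx": 0.48,"dy": -0.15,"dz": 0,"fingers": 255},
  {"wx": 0,"wy": 0,"wz": 0,"dx": 0.48,"dy": -0.15,"dz": 0,"fingers": 255},
  {"wx": 0,"wy": 0,"wz": 0,"dx": 0.48,"dy": -0.15,"dz": 0,"fingers": 255},
  {"wx": 0,"wy": 0,"wz": 0,"dx": 0.48,"dy": -0.15,"dz": 0,"fingers": 255},
])

```text
t: 3.08
tool_pos: [0.4894, -0.2316, 0.0422]
orientation: [3.099, -0.478, 0.009]
force: [-0.9, 0.7, -0.5]
opening: 0.0002
```

```bash
python3 -c "
from h import *
st()
cv2.imwrite('pics/w2.png',robot.read_camera('wrist')[:,:,::-1])"
```

```text
t 3.08 jig [-0.0552 -0.0255  0.0422] world [ 0.4894 -0.2316  0.0422] Fjig [-1.1  0.3 -0.5] yawx -17.5 zax [ 0.005 -0.006 -1.   ] q [-0.53  0.13  1.83 -0.    1.18  1.34] open 0.0002
```

View pics/w2.png

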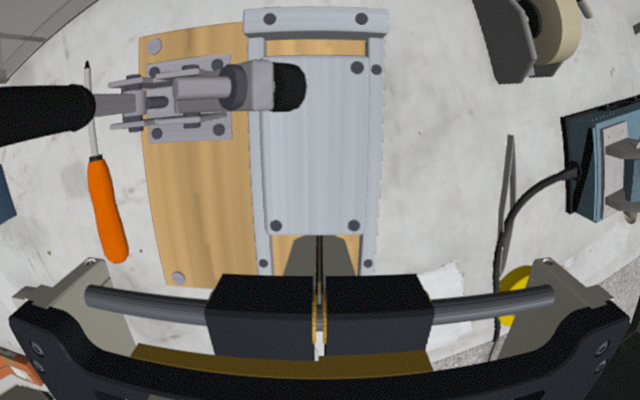

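The fingers are pushing squarely and the enclosure is now partly under the pad. The visible gap to the stop is at rows 40–55, roughly 15 mm. Continuing slowly and correcting the height.

>>> send_rows([
  {"wx": 0,"wy": 0,"wz": 0,"dx": 0.3,"dy": -0.1,"dz": -0.6,"fingers": 255},
  {"wx": 0,"wy": 0,"wz": 0,"dx": 0.3,"dy": -0.1,"dz": -0.4,"fingers": 255},
  {"wx": 0,"wy": 0,"wz": 0,"dx": 0.3,"dy": -0.1,"dz": -0.1,"fingers": 255},
  {"wx": 0,"wy": 0,"wz": 0,"dx": 0.3,"dy": -0.1,"dz": -0.1,"fingers": 255},
])

```text
t: 3.47
tool_pos: [0.5031, -0.2364, 0.0298]
orientation: [3.099, -0.478, 0.009]
force: [-2.8, 0.7, 2.8]
opening: 0.0002
```

```bash
python3 -c "
from h import *
st()"
```

```text
t 3.47 jig [-0.0407 -0.026   0.0298] world [ 0.5031 -0.2364  0.0298] Fjig [-2.9 -0.2  2.8] yawx -17.5 zax [ 0.005 -0.007 -1.   ] q [-0.53  0.18  1.79 -0.    1.16  1.35] open 0.0002
```

>>> send_rows([
  {"wx": 0,"wy": 0,"wz": 0,"dx": 0.2,"dy": -0.06,"dz": 0,"fingers": 255},
  {"wx": 0,"wy": 0,"wz": 0,"dx": 0.2,"dy": -0.06,"dz": 0,"fingers": 255},
])

```text
t: 3.63
tool_pos: [0.5035, -0.2364, 0.0283]
orientation: [3.101, -0.478, -0.006]
force: [-13.9, 4.2, 11.6]
opening: 0.0009
```

```bash
python3 -c "
from h import *
st()
cv2.imwrite('pics/w3.png',robot.read_camera('wrist')[:,:,::-1])"
```

```text
t 3.63 jig [-0.0403 -0.0259  0.0283] world [ 0.5035 -0.2364  0.0283] Fjig [-14.5  -0.2  11.6] yawx -17.5 zax [-0.004 -0.003 -1.   ] q [-0.53  0.19  1.78 -0.01  1.17  1.35] open 0.0009
```

View pics/w3.png

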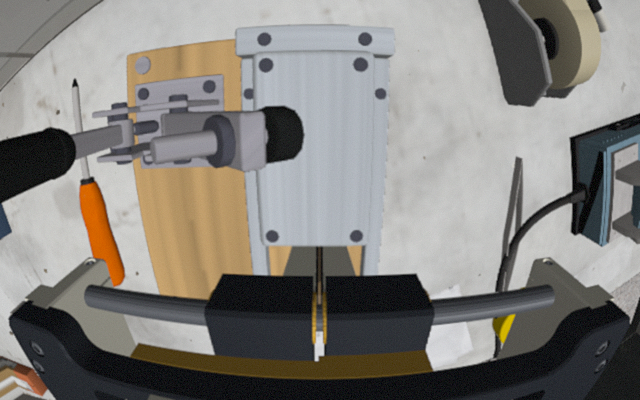

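The enclosure is hard against the stop: the finger force rose to 14.5 N along the lane with no further motion, and no gap is visible at row 50. Backing off, rising, and turning the tool 90° for the handle.

>>> send_rows([
  {"wx": 0,"wy": 0,"wz": 0,"dx": -1,"dy": 0.3,"dz": 0,"fingers": 255},
  {"wx": 0,"wy": 0,"wz": 0,"dx": -1,"dy": 0.3,"dz": 0,"fingers": 255},
  {"wx": 0,"wy": 0,"wz": 0,"dx": -1,"dy": 0.3,"dz": 0,"fingers": 255},
  {"wx": 0,"wy": 0,"wz": 0,"dx": 0,"dy": 0,"dz": 3,"fingers": 255},
  {"wx": 0,"wy": 0,"wz": 0,"dx": 0,"dy": 0,"dz": 3,"fingers": 255},
  {"wx": 0,"wy": 0,"wz": 0,"dx": 0,"dy": 0,"dz": 3.5,"fingers": 255},
  {"wx": 0,"wy": 0,"wz": 0,"dx": 0,"dy": 0,"dz": 3.5,"fingers": 255},
  {"wx": 0,"wy": 0,"wz": 0,"dx": 0,"dy": 0,"dz": 3.5,"fingers": 255},
  {"wx": 0,"wy": 0,"wz": 0,"dx": 0,"dy": 0,"dz": 3.5,"fingers": 255},
  {"wx": 0,"wy": 0,"wz": 0,"dx": 0,"dy": 0,"dz": 3.5,"fingers": 255},
  {"wx": 0,"wy": 0,"wz": 0,"dx": 0,"dy": 0,"dz": 2,"fingers": 255},
  {"wx": 0,"wy": 0,"wz": 0.12,"dx": 0,"dy": 0,"dz": 0,"fingers": 255},
  {"wx": 0,"wy": 0,"wz": 0.12,"dx": 0,"dy": 0,"dz": 0,"fingers": 255},
  {"wx": 0,"wy": 0,"wz": 0.12,"dx": 0.5,"dy": 0,"dz": 0,"fingers": 255},
  {"wx": 0,"wy": 0,"wz": 0.12,"dx": 0.5,"dy": 0,"dz": 0,"fingers": 255},
  {"wx": 0,"wy": 0,"wz": 0.12,"dx": 0.5,"dy": 0,"dz": 0,"fingers": 255},
  {"wx": 0,"wy": 0,"wz": 0.12,"dx": 0.5,"dy": 0,"dz": 0,"fingers": 255},
  {"wx": 0,"wy": 0,"wz": 0.12,"dx": 0.5,"dy": 0,"dz": 0,"fingers": 255},
  {"wx": 0,"wy": 0,"wz": 0.12,"dx": 0.5,"dy": 0,"dz": 0,"fingers": 255},
  {"wx": 0,"wy": 0,"wz": 0.12,"dx": 0.5,"dy": 0,"dz": 0,"fingers": 255},
])

```text
t: 5.35
tool_pos: [0.5126, -0.2278, 0.2978]
orientation: [2.878, 1.237, 0.025]
force: [0.3, 0.8, -0.2]
opening: 0.0003
```

```bash
python3 -c "
from h import *
s=st()
np.savez('w4.npz',p=s['tool_pos'],r=s['orientation'])
cv2.imwrite('pics/w4.png',robot.read_camera('wrist')[:,:,::-1])
cv2.imwrite('pics/s4.png',robot.read_camera('side')[:,:,::-1])"
```

```text
t 5.35 jig [-0.0343 -0.0149  0.2978] world [ 0.5126 -0.2278  0.2978] Fjig [ 0.   0.8 -0.2] yawx 46.5 zax [ 0.019 -0.002 -1.   ] q [-0.51 -0.01  1.49  0.01  1.64  0.25] open 0.0003
```

View pics/w4.png

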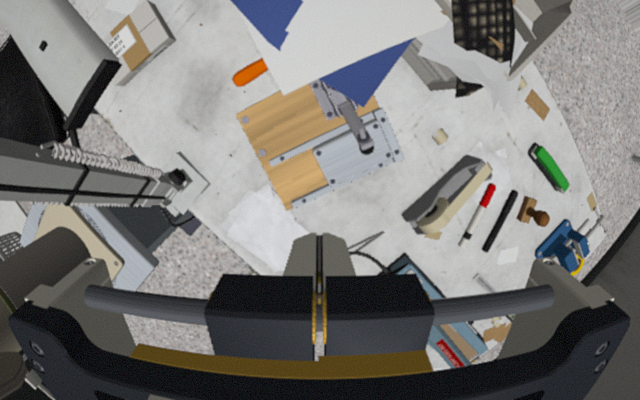

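View pics/s4.png

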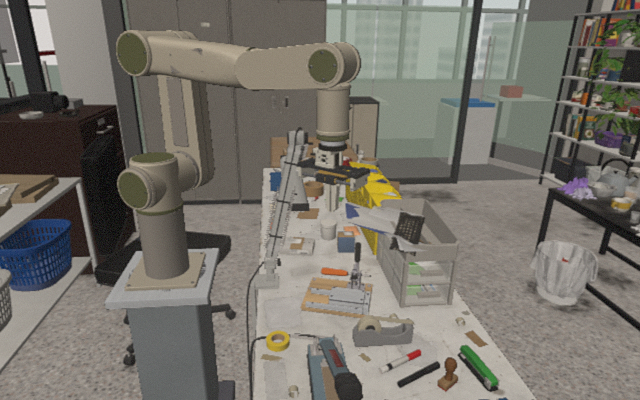

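The wrist view shows a white sheet with blue corners, (240,0)–(410,105), lying between the camera and the handle. I need its height before going there.

```bash
python3 - <<'E'
import cv2
a=cv2.imread("pics/w4.png")[0:210,220:500]; cv2.imwrite("pics/w4z.png",cv2.resize(a,(800,600),interpolation=cv2.INTER_CUBIC))
a=cv2.imread("pics/s4.png")[190:310,300:460]; cv2.imwrite("pics/s4z.png",cv2.resize(a,(800,600),interpolation=cv2.INTER_CUBIC))
a=cv2.imread("pics/w1b.png")[0:130,30:290]; cv2.imwrite("pics/w1y.png",cv2.resize(a,(800,400),interpolation=cv2.INTER_CUBIC))
E
```

```text
(no output)
```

View pics/w4z.png

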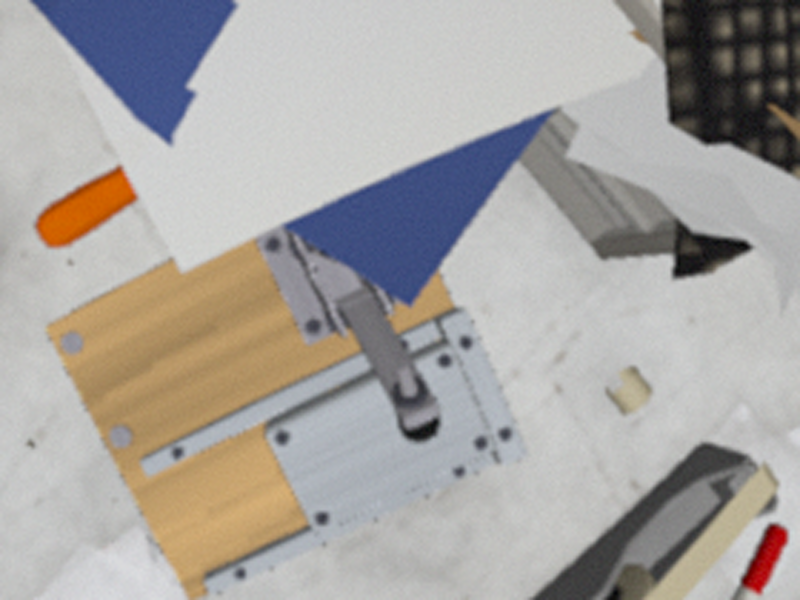

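View pics/s4z.png

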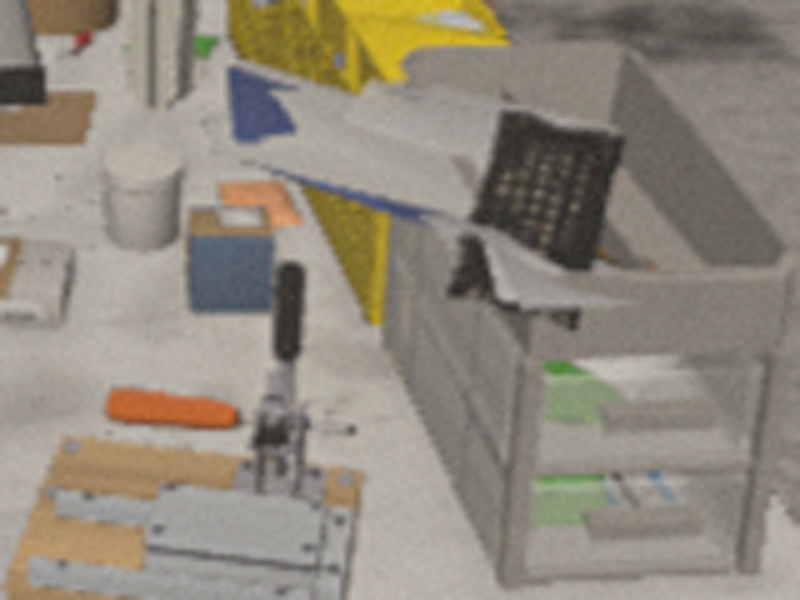

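View pics/w1y.png

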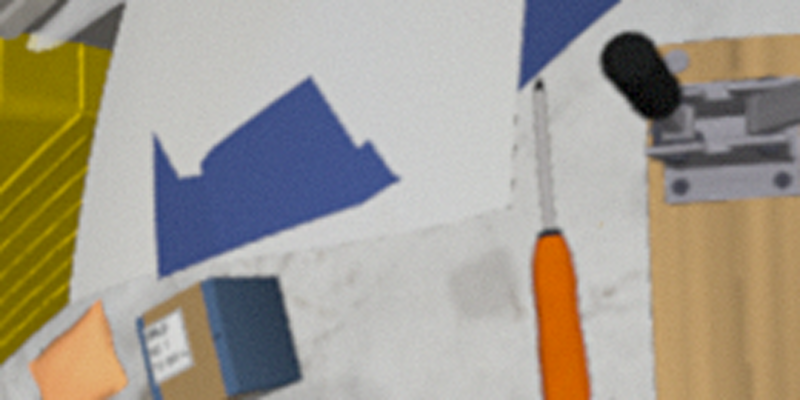

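```bash
python3 - <<'E'
from h import *
def W(f,u,v):
    d=np.load(f);return wray(u,v,d["p"],d["r"])
T=lambda u,v:(u/5+260,v/5+140)
S=lambda u,v:(u/5+300,v/5+190)
def P(n,*r):
    x,e=tri(*r);print(n,np.round(x,3),np.round(e,4),"jig",np.round(tojig(x),3))
c1=W("w1.npz",196.4,67.3);c4=W("w4.npz",284,94.5);cs=ray("side",*S(240,165))
P("paper corner w1,w4",c1,c4);P("with side",c1,c4,cs)
P("junction",W("w1.npz",199,29),W("w4.npz",319.8,80.5))
P("junc w4 top",W("w4.npz",319.8,80.5),ray("top",*T(388,185)))
P("tri tip w4/top",W("w4.npz",363.5,106.8),ray("top",*T(438,165)))
P("tri top w4/top",W("w4.npz",220+555*.35,110*.35),ray("top",*T(422,70)))
P("blue1 w1y160,275 / top (238,115)",W("w1.npz",30+160*.325,275*.325),ray("side",*S(235,140)))
P("blue1 w1y400,180 /w4",W("w1.npz",30+400*.325,180*.325),W("w4.npz",220+170*.35,140*.35))
E
```

```text
paper corner w1,w4 [ 0.556 -0.145  0.226] [0.0009 0.0009] jig [-0.018  0.077  0.226]
with side [ 0.562 -0.145  0.222] [0.0062 0.006  0.0118] jig [-0.012  0.079  0.222]
junction [ 0.583 -0.156  0.226] [0.001 0.001] jig [0.011 0.075 0.226]
junc w4 top [ 0.583 -0.157  0.198] [0.0028 0.0028] jig [0.011 0.074 0.198]
tri tip w4/top [ 0.597 -0.196  0.194] [0.0019 0.0019] jig [0.037 0.041 0.194]
tri top w4/top [ 0.654 -0.178  0.249] [0.0013 0.0013] jig [0.085 0.075 0.249]
blue1 w1y160,275 / top (238,115) [0.606 0.009 0.172] [0.0065 0.0065] jig [-0.017  0.24   0.172]
blue1 w1y400,180 /w4 [ 0.579 -0.115  0.218] [0.0007 0.0007] jig [-0.006  0.112  0.218]
```

```bash
python3 - <<'E'
from h import *
for p in [(.556,-.145,.226),(.583,-.156,.226),(.597,-.196,.194),(.654,-.178,.249),(.579,-.115,.218),(.599,-.173,.17)]:
    p=np.array(p);u,v=proj("side",p);a,b=proj("top",p);print(p,"s4z",round((u-300)*5),round((v-190)*5),"topc",round((a-260)*5),round((b-140)*5))
o,d=ray("top",315,201);print(o); o,d=ray("side",315,201);print(o)
E
```

```text
[ 0.556 -0.145  0.226] s4z 210 159 topc 371 214
[ 0.583 -0.156  0.226] s4z 258 165 topc 387 176
[ 0.597 -0.196  0.194] s4z 292 243 topc 440 164
[ 0.654 -0.178  0.249] s4z 388 140 topc 424 69
[ 0.579 -0.115  0.218] s4z 239 149 topc 328 182
[ 0.599 -0.173  0.17 ] s4z 286 262 topc 405 166
[ 0.38474105 -0.05875364  1.54664696]
[ 0.3553687  -1.25926136  0.73046389]
```

```bash
python3 - <<'E'
from h import *
def W(f,u,v):
    d=np.load(f);return wray(u,v,d["p"],d["r"])
S=lambda u,v:(u/5+300,v/5+190)
d4=np.load("w4.npz")
for n,(u,v) in dict(corner=(284,94.5),junc=(319.8,80.5),tip=(363.5,106.8),ttop=(414,38.5)).items():
    o,d=W("w4.npz",u,v)
    print(n,"cam",np.round(o,3))
    for z in (.1,.15,.2,.25,.3,.35,.4):
        p=o+d*(z-o[2])/d[2]; a,b=proj("side",p); print("  z",z,np.round(p,3),"s4z",round((a-300)*5),round((b-190)*5),"topc",np.round([(proj("top",p)[0]-260)*5,(proj("top",p)[1]-140)*5]))
# sanity: jig base near-left corner in w4: w4z (50,325)
o,d=W("w4.npz",220+50*.35,325*.35);p=o+d*(.012-o[2])/d[2];print("nl check",p,tojig(p))
E
```

```text
corner cam [ 0.567 -0.167  0.465]
  z 0.1 [ 0.551 -0.134  0.1  ] s4z 192 338 topc [346. 242.]
  z 0.15 [ 0.553 -0.139  0.15 ] s4z 199 269 topc [356. 231.]
  z 0.2 [ 0.555 -0.143  0.2  ] s4z 207 197 topc [366. 220.]
  z 0.25 [ 0.558 -0.148  0.25 ] s4z 215 123 topc [378. 207.]
  z 0.3 [ 0.56  -0.152  0.3  ] s4z 223 46 topc [390. 194.]
  z 0.35 [ 0.562 -0.157  0.35 ] s4z 232 -33 topc [403. 180.]
  z 0.4 [ 0.564 -0.161  0.4  ] s4z 241 -116 topc [417. 164.]
junc cam [ 0.567 -0.167  0.465]
  z 0.1 [ 0.592 -0.151  0.1  ] s4z 262 349 topc [369. 188.]
  z 0.15 [ 0.589 -0.154  0.15 ] s4z 261 278 topc [376. 184.]
  z 0.2 [ 0.585 -0.156  0.2  ] s4z 260 204 topc [384. 178.]
  z 0.25 [ 0.582 -0.158  0.25 ] s4z 259 129 topc [393. 172.]
  z 0.3 [ 0.578 -0.16   0.3  ] s4z 257 50 topc [402. 166.]
  z 0.35 [ 0.575 -0.162  0.35 ] s4z 256 -31 topc [412. 160.]
  z 0.4 [ 0.572 -0.164  0.4  ] s4z 255 -115 topc [423. 152.]
tip cam [ 0.567 -0.167  0.465]
  z 0.1 [ 0.608 -0.209  0.1  ] s4z 308 395 topc [445. 169.]
  z 0.15 [ 0.603 -0.203  0.15 ] s4z 301 316 topc [444. 166.]
  z 0.2 [ 0.597 -0.197  0.2  ] s4z 293 235 topc [443. 163.]
  z 0.25 [ 0.591 -0.192  0.25 ] s4z 286 152 topc [442. 160.]
  z 0.3 [ 0.586 -0.186  0.3  ] s4z 279 66 topc [442. 156.]
  z 0.35 [ 0.58 -0.18  0.35] s4z 271 -20 topc [441. 152.]
  z 0.4 [ 0.575 -0.174  0.4  ] s4z 263 -109 topc [440. 148.]
ttop cam [ 0.567 -0.167  0.465]
  z 0.1 [ 0.713 -0.188  0.1  ] s4z 471 370 topc [419.  33.]
  z 0.15 [ 0.693 -0.185  0.15 ] s4z 444 295 topc [421.  44.]
  z 0.2 [ 0.673 -0.182  0.2  ] s4z 416 219 topc [423.  57.]
  z 0.25 [ 0.653 -0.179  0.25 ] s4z 387 140 topc [426.  70.]
  z 0.3 [ 0.633 -0.176  0.3  ] s4z 357 58 topc [428.  84.]
  z 0.35 [ 0.613 -0.174  0.35 ] s4z 327 -26 topc [431. 100.]
  z 0.4 [ 0.593 -0.171  0.4  ] s4z 295 -112 topc [434. 117.]
nl check [ 0.47834696 -0.0975211   0.012     ] [-0.10643809  0.09886041  0.012     ]
```

The paper sheet is at z of about 0.20–0.235 and hangs over the handle from jig y ≥ 0.043 and jig x ≥ -0.02. The gripper body of a vertical tool would hit it, so I'll reach under it with a tilted tool. First I'll fit the arm's kinematics to check that this is feasible and clears the lamp.

```bash
cat > kin.py <<'E'
import numpy as np
from scipy.spatial.transform import Rotation as R
from scipy.optimize import least_squares
D=[([-1.35043,.13113,1.48926,0,1.52299,-.0854],[.1805,-.5716,.2176],[-3.1032,-.4782,0]),
([-0.54659584,-0.26641313,1.76363082,0.01016852,1.64539675,1.35316175],[0.42061434,-0.19150248,0.27598964],[-3.08972378,0.51163802,-0.00443653])]
def fk(q,P,s4=1):
    a,L1,L2,h,T,o=P
    q1,q2,q3,q4,q5,q6=q;A=q2+q3
    pj=R.from_euler("z",q1).apply([a+L1*np.sin(q2)+L2*np.sin(A)+o*np.cos(A),0,h+L1*np.cos(q2)+L2*np.cos(A)-o*np.sin(A)])
    M=R.from_euler("ZYZYZ",[q1,A,s4*q4,q5,q6+np.pi/2])
    return pj+M.apply([0,0,T]),M,pj
E
cat >> h.py <<'E'
E
python3 - <<'E'
from kin import *
from h import robot,ray,proj
s=robot.read_state()
D.append((s["q"],s["tool_pos"],s["orientation"]))
for q,p,r in D:
    M=R.from_rotvec(r).as_matrix(); F=R.from_euler("ZYZYZ",[q[0],q[1]+q[2],q[3],q[4],q[5]+np.pi/2]).as_matrix()
    G=R.from_euler("ZYZYZ",[q[0],q[1]+q[2],-q[3],q[4],q[5]+np.pi/2]).as_matrix()
    print(np.abs(M-F).max(),np.abs(M-G).max(), np.hypot(p[0],p[1]),p[2])
np.save("d4.npy",np.concatenate([s["q"],s["tool_pos"],s["orientation"]]))
# J5 height from side
p=s["tool_pos"]
for z in (.55,.6,.65,.7,.75,.8): print(z,proj("side",np.array([p[0],p[1],z])))
# shoulder at base axis
for z in (.2,.3,.35,.4,.5,.8,.9,1.0): print("base",z,proj("side",np.array([0,0,z])))
E
```

```text
Traceback (most recent call last):
  File "scipy/spatial/transform/_rotation.pyx", line 1413, in scipy.spatial.transform._rotation.Rotation.from_euler
ValueError: Expected axis specification to be a non-empty string of upto 3 characters, got ZYZYZ
```

```bash
sed -i 's/M=R.from_euler("ZYZYZ".*/M=wr(q,s4)/' kin.py; cat >> kin.py <<'E'
def wr(q,s4=1): return R.from_euler("ZYZ",[q[0],q[1]+q[2],s4*q[3]])*R.from_euler("YZ",[q[4],q[5]+np.pi/2])
E
python3 - <<'E'
from kin import *
from h import robot,ray,proj
s=robot.read_state()
D.append((s["q"],s["tool_pos"],s["orientation"]))
for q,p,r in D:
    M=R.from_rotvec(r).as_matrix(); F=wr(q).as_matrix();G=wr(q,-1).as_matrix()
    print(np.abs(M-F).max(),np.abs(M-G).max(), np.hypot(p[0],p[1]),p[2])
np.save("d4.npy",np.concatenate([s["q"],s["tool_pos"],s["orientation"]]))
p=s["tool_pos"]
for z in (.55,.6,.65,.7,.75,.8): print(z,np.round(proj("side",np.array([p[0],p[1],z]))))
for z in (0,.2,.3,.35,.4,.5,.8,.9): print("base",z,np.round(proj("side",np.array([0,0,z]))))
E
```

```text
0.00012206785699168471 0.00012206785699168471 0.5994220633243325 0.2176
5.126029156699019e-09 0.019803243693766223 0.46215757362590737 0.27598964
3.3306690738754696e-16 0.013809205991895446 0.5609627351239599 0.29757750089313867
0.55 [335. 117.]
0.6 [335.  96.]
0.65 [336.  75.]
0.7 [337.  53.]
0.75 [337.  30.]
0.8 [338.   6.]
base 0 [168. 271.]
base 0.2 [161. 216.]
base 0.3 [157. 186.]
base 0.35 [155. 171.]
base 0.4 [153. 155.]
base 0.5 [148. 121.]
base 0.8 [134.   8.]
base 0.9 [128. -35.]
```

```bash
python3 - <<'E'
from kin import *
d=np.load("d4.npy");D.append((d[:6],d[6:9],d[9:]))
def res(P,T=.38,o=0): 
    return np.concatenate([fk(q,[*P,T,o])[0]-p for q,p,r in D])*1000
for o in (0,.03,-.03):
    s=least_squares(lambda P:res(P,o=o),[.1,.4,.4,.32]);print(o,s.x,np.abs(s.fun).max())
E
```

```text
0 [0.00180272 0.35252429 0.55309034 0.27554377] 49.42905395170766
0.03 [0.00085339 0.36056639 0.55330205 0.29753264] 49.68557525774908
-0.03 [0.00275204 0.3444822  0.55287865 0.2535549 ] 49.17253242705829
```

```bash
cat > kin.py <<'E'
import numpy as np
from scipy.spatial.transform import Rotation as R
from scipy.optimize import least_squares
D=[([-1.35043,.13113,1.48926,0,1.52299,-.0854],[.1805,-.5716,.2176],[-3.1032,-.4782,0]),
([-0.54659584,-0.26641313,1.76363082,0.01016852,1.64539675,1.35316175],[0.42061434,-0.19150248,0.27598964],[-3.08972378,0.51163802,-0.00443653])]
d=np.load("d4.npy");D.append((d[:6],d[6:9],d[9:]))
def wr(q,s4=1): return R.from_euler("ZYZ",[q[0],q[1]+q[2],s4*q[3]])*R.from_euler("YZ",[q[4],q[5]+np.pi/2])
def fk(q,P):
    a,L1,L2,h,b,T=P
    q1,q2,q3,q4,q5,q6=q;A=q2+q3
    Q=R.from_euler("z",q1)
    el=Q.apply([a+L1*np.sin(q2),b,h+L1*np.cos(q2)])
    pj=el+Q.apply([L2*np.sin(A),0,L2*np.cos(A)])
    M=wr(q)
    return pj+M.apply([0,0,T]),M,pj,el
PP=np.append(least_squares(lambda P:np.concatenate([fk(q,[*P,.38])[0]-p for q,p,r in D])*1000,[.1,.4,.4,.32,.05]).x,.38)
LO=np.array([-2.96,-.89,.02,-1.34,0,-2.66]);HI=np.array([2.96,2.26,2.5,4.48,2.73,2.66])
def ik(p,M,q0):
    f=lambda q:np.concatenate([(fk(q,PP)[0]-p)*10,(M.inv()*wr(q)).as_rotvec()])
    s=least_squares(f,np.clip(q0,LO+.01,HI-.01),bounds=(LO,HI));return s.x,np.abs(s.fun).max()
if __name__=="__main__":
    print(PP,[np.round((fk(q,PP)[0]-p)*1000,1) for q,p,r in D])
E
python3 kin.py
```

```text
[0.00180272 0.35252429 0.55309034 0.27554377 0.05118224 0.38      ] [array([ 0.5, -2.3,  0. ]), array([ 1.1, -0.7,  0.3]), array([-3.2,  1.8, -0.3])]
```

```bash
cat > plan.py <<'E'
from kin import *
from h import toW,tojig,RJ
def ori(yaw,phi,cam):  # cam=+1 camera up
    y=np.radians(yaw);p=np.radians(phi)
    f=np.array([np.sin(p)*np.cos(y),np.sin(p)*np.sin(y),-np.cos(p)])
    u=np.array([np.cos(p)*np.cos(y),np.cos(p)*np.sin(y),np.sin(p)])
    x=cam*u; return R.from_matrix(np.column_stack([x,np.cross(f,x),f])),f,u
E
python3 - <<'E'
from plan import *
q0=np.load("d4.npy")[:6]
for cam in (1,-1):
  for yaw in (0,10,20,30):
    for phi in (60,70):
      M,f,u=ori(yaw,phi,cam)
      for nm,c in dict(start=(.045,.02,.15),end=(.045,.131,.128)).items():
        best=None
        for q4 in (-1,0,1,2,3,4):
         for q6 in (-2,0,2):
          g=q0.copy();g[3]=q4;g[5]=q6;g[4]=1
          q,e=ik(toW(c),M,g)
          if e<1e-3 and (best is None or np.abs(q-q0).max()<np.abs(best-q0).max()): best=q
        if best is None: print(cam,yaw,phi,nm,"none");continue
        pj=fk(best,PP)[2]; print(cam,yaw,phi,nm,np.round(best,2),"J5",np.round(pj,3))
E
```

```text
1 0 60 start [-0.83 -0.44  2.49  1.3   0.72 -0.15] J5 [ 0.27  -0.219  0.34 ]
1 0 60 end none
1 0 70 start none
1 0 70 end none
1 10 60 start [-0.92 -0.28  2.37  1.27  0.94 -0.29] J5 [ 0.275 -0.276  0.34 ]
1 10 60 end [-0.65 -0.37  2.48  1.38  0.7  -0.25] J5 [ 0.308 -0.17   0.318]
1 10 70 start [-0.99 -0.19  2.43  1.53  1.04 -0.58] J5 [ 0.247 -0.281  0.28 ]
1 10 70 end none
1 20 60 start [-0.97 -0.11  2.22  1.21  1.11 -0.39] J5 [ 0.29  -0.331  0.34 ]
1 20 60 end [-0.74 -0.21  2.36  1.32  0.92 -0.36] J5 [ 0.323 -0.225  0.318]
1 20 70 start [-1.03 -0.01  2.26  1.41  1.21 -0.62] J5 [ 0.263 -0.341  0.28 ]
1 20 70 end [-0.81 -0.11  2.41  1.57  1.03 -0.65] J5 [ 0.297 -0.235  0.258]
1 30 60 start [-0.99  0.05  2.07  1.14  1.26 -0.46] J5 [ 0.314 -0.383  0.34 ]
1 30 60 end [-0.79 -0.05  2.22  1.24  1.09 -0.44] J5 [ 0.347 -0.277  0.318]
1 30 70 start [-1.05  0.15  2.09  1.29  1.35 -0.64] J5 [ 0.29  -0.397  0.28 ]
1 30 70 end [-0.85  0.05  2.25  1.43  1.2  -0.67] J5 [ 0.323 -0.291  0.258]
-1 0 60 start none
-1 0 60 end none
-1 0 70 start none
-1 0 70 end none
-1 10 60 start none
-1 10 60 end none
-1 10 70 start [-0.99 -0.19  2.43  1.53  1.04  2.56] J5 [ 0.247 -0.281  0.28 ]
-1 10 70 end none
-1 20 60 start none
-1 20 60 end none
-1 20 70 start [-1.03 -0.01  2.26  1.41  1.21  2.52] J5 [ 0.263 -0.341  0.28 ]
-1 20 70 end [-0.81 -0.11  2.41  1.57  1.03  2.49] J5 [ 0.297 -0.235  0.258]
-1 30 60 start none
-1 30 60 end none
-1 30 70 start [-1.05  0.15  2.09  1.29  1.35  2.5 ] J5 [ 0.29  -0.397  0.28 ]
-1 30 70 end [-0.85  0.05  2.25  1.43  1.2   2.47] J5 [ 0.323 -0.291  0.258]
```

```bash
cat > cl.py <<'E'
from plan import *
from h import O
# lamp: segments (world) w radius
LA=[(np.array([.34,-.10,.05]),np.array([.435,.012,.465]),.03)]
def segd(p,a,b):
    t=np.clip((p-a)@(b-a)/((b-a)@(b-a)),0,1);return np.linalg.norm(p-a-t*(b-a))
def report(c,yaw,phi,half=.094,verbose=1):
    M,f,u=ori(yaw,phi,1);j=np.cross(f,u);C=toW(c)
    pts=[C-f*d+u*a+j*b for d in (.084,.11,.14) for a in (-.0375,.0375) for b in np.linspace(-half,half,9)]
    cam=C-.166*f+.084*u
    lam=min(segd(p,LA[0][0],LA[0][1]) for p in pts)-.03
    colp=[C-f*d for d in np.linspace(.14,.38,10)]
    lamc=min(segd(p,LA[0][0],LA[0][1]) for p in colp)-.03-.055
    # lamp head box
    lo=np.array([.39,0,.20]);hi=np.array([.47,.6,.26])
    hd=min(np.linalg.norm(np.maximum(0,np.maximum(lo-p,p-hi))) for p in pts+[cam])
    J=[tojig(p) for p in pts]
    under=[p[2] for p in J if p[0]>-.025 and p[1]>.03]
    low=[p[2] for p in J if .015<p[0]<.055 and -.05<p[1]<.05]
    q,e=ik(C,M,np.array([-.8,0,2.3,1.3,1.1,-.5]))
    print(c,yaw,phi,"lampgrip %.3f lampcol %.3f head %.3f"%(lam,lamc,hd),"max z under sheet",max(under,default=0),"min z over clamp",min(low,default=9),"cam jig",np.round(tojig(cam),3),"ik",np.round(q,2),"%.4f"%e)
E
python3 - <<'E'
from cl import *
for yaw in (10,20,30,40):
  for phi in (60,68):
    report((.03,.155,.114),yaw,phi)
E
```

```text
(0.03, 0.155, 0.114) 10 60 lampgrip 0.082 lampcol -0.006 head 0.040 max z under sheet 0.20147595264191642 min z over clamp 0.1884759526419164 cam jig [-0.06   0.108  0.27 ] ik [-0.61 -0.38  2.5   1.35  0.7  -0.21] 0.0334
(0.03, 0.155, 0.114) 10 68 lampgrip 0.084 lampcol -0.014 head 0.028 max z under sheet 0.1899761198220048 min z over clamp 0.18023634839319108 cam jig [-0.078  0.098  0.254] ik [-0.71 -0.25  2.5   1.57  0.87 -0.51] 0.1009
(0.03, 0.155, 0.114) 20 60 lampgrip 0.068 lampcol 0.030 head 0.042 max z under sheet 0.2164759526419164 min z over clamp 0.1884759526419164 cam jig [-0.051  0.093  0.27 ] ik [-0.7  -0.25  2.43  1.35  0.88 -0.38] 0.0000
(0.03, 0.155, 0.114) 20 68 lampgrip 0.070 lampcol 0.025 head 0.039 max z under sheet 0.1899761198220048 min z over clamp 0.18023634839319108 cam jig [-0.067  0.08   0.254] ik [-0.75 -0.17  2.47  1.57  0.97 -0.63] 0.0000
(0.03, 0.155, 0.114) 30 60 lampgrip 0.062 lampcol 0.065 head 0.059 max z under sheet 0.2164759526419164 min z over clamp 0.12352404735808355 cam jig [-0.039  0.08   0.27 ] ik [-0.75 -0.09  2.28  1.27  1.05 -0.46] 0.0000
(0.03, 0.155, 0.114) 30 68 lampgrip 0.063 lampcol 0.062 head 0.059 max z under sheet 0.20121431762448216 min z over clamp 0.11069755930068205 cam jig [-0.052  0.065  0.254] ik [-0.81 -0.    2.31  1.43  1.14 -0.66] 0.0000
(0.03, 0.155, 0.114) 40 60 lampgrip 0.069 lampcol 0.097 head 0.072 max z under sheet 0.2164759526419164 min z over clamp 0.12352404735808355 cam jig [-0.024  0.069  0.27 ] ik [-0.78  0.07  2.13  1.18  1.21 -0.53] 0.0000
(0.03, 0.155, 0.114) 40 68 lampgrip 0.069 lampcol 0.095 head 0.074 max z under sheet 0.20121431762448216 min z over clamp 0.11069755930068205 cam jig [-0.036  0.052  0.254] ik [-0.83  0.16  2.14  1.3   1.29 -0.68] 0.0000
```

Plan: tilt the tool 70° forward at yaw 27° with the fingers about 50 mm open, so they straddle the handle below the sheet. The checks give clearances of at least 5 cm to the lamp and about 2 cm to the sheet. Tilting here first, well clear of everything.

>>> send_rows([
  {"wx": 0,"wy": 0,"wz": -0.113,"dx": 0,"dy": 0,"dz": 0,"fingers": 118},
  {"wx": 0,"wy": 0,"wz": -0.113,"dx": 0,"dy": 0,"dz": 0,"fingers": 118},
  {"wx": 0,"wy": 0,"wz": -0.113,"dx": 0,"dy": 0,"dz": 0,"fingers": 118},
  {"wx": 0.054,"wy": -0.106,"wz": 0,"dx": 0,"dy": 0,"dz": 0,"fingers": 118},
  {"wx": 0.054,"wy": -0.106,"wz": 0,"dx": 0,"dy": 0,"dz": 0,"fingers": 118},
  {"wx": 0.054,"wy": -0.106,"wz": 0,"dx": 0,"dy": 0,"dz": 0,"fingers": 118},
  {"wx": 0.054,"wy": -0.106,"wz": 0,"dx": 0,"dy": 0,"dz": 0,"fingers": 118},
])

```text
t: 6.03
tool_pos: [0.5183, -0.2258, 0.2986]
orientation: [-2.878, -0.607, -0.736]
force: [-0.5, 0.2, 0.3]
opening: 0.0425
```

```bash
cat >> h.py <<'E'
def tgt(yaw,phi,c):
    from plan import ori
    s=st();M=ori(yaw,phi,1)[0];w=(M*R.from_rotvec(s["orientation"]).inv()).as_rotvec()
    print("need turn",np.round(w,3),"shift cm",np.round((toW(c)-s["tool_pos"])*100,2))
E
python3 -c "
from h import *
tgt(27,70,(-.032,.001,.24))"
```

```text
t 6.03 jig [-0.0295 -0.0113  0.2986] world [ 0.5183 -0.2258  0.2986] Fjig [-0.6  0.1  0.3] yawx 23.7 zax [ 0.438  0.2   -0.877] q [-0.82 -0.26  1.8   0.48  1.44  0.31] open 0.0425
need turn [ 0.304 -0.652  0.049] shift cm [ 0.13  1.25 -5.86]
```

>>> send_rows([
  {"wx": 0.05,"wy": -0.107,"wz": 0.008,"dx": 0,"dy": 0,"dz": 0,"fingers": 118},
  {"wx": 0.05,"wy": -0.107,"wz": 0.008,"dx": 0,"dy": 0,"dz": 0,"fingers": 118},
  {"wx": 0.05,"wy": -0.107,"wz": 0.008,"dx": 0,"dy": 0,"dz": 0,"fingers": 118},
  {"wx": 0.05,"wy": -0.107,"wz": 0.008,"dx": 0,"dy": 0,"dz": 0,"fingers": 118},
  {"wx": 0.05,"wy": -0.107,"wz": 0.008,"dx": 0,"dy": 0,"dz": 0,"fingers": 118},
  {"wx": 0,"wy": 0,"wz": 0,"dx": 0,"dy": 0,"dz": 0,"fingers": 118},
])

```text
t: 6.53
tool_pos: [0.5169, -0.2316, 0.3037]
orientation: [-2.413, -0.51, -1.523]
force: [0.2, 0.2, -2.1]
opening: 0.05
```

```bash
python3 -c "
from h import *
tgt(27,70,(-.032,.001,.24))
s=robot.read_state();np.savez('w5.npz',p=s['tool_pos'],r=s['orientation'])
from kin import *
print('kin err',fk(s['q'],PP)[0]-s['tool_pos'])
cv2.imwrite('pics/w5.png',robot.read_camera('wrist')[:,:,::-1])
cv2.imwrite('pics/s5.png',robot.read_camera('side')[:,:,::-1])
"
```

```text
t 6.53 jig [-0.029  -0.0172  0.3037] world [ 0.5169 -0.2316  0.3037] Fjig [ 0.1  0.2 -2.1] yawx 22.3 zax [ 0.82   0.382 -0.427] q [-1.19 -0.24  2.09  1.13  1.5  -0.25] open 0.0500
need turn [ 0.024 -0.09   0.043] shift cm [ 0.27  1.83 -6.37]
kin err [ 0.01050178 -0.01985325 -0.00042912]
```

View pics/w5.png

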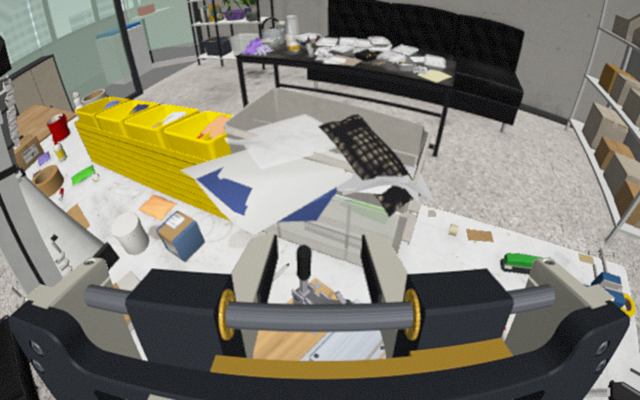

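View pics/s5.png

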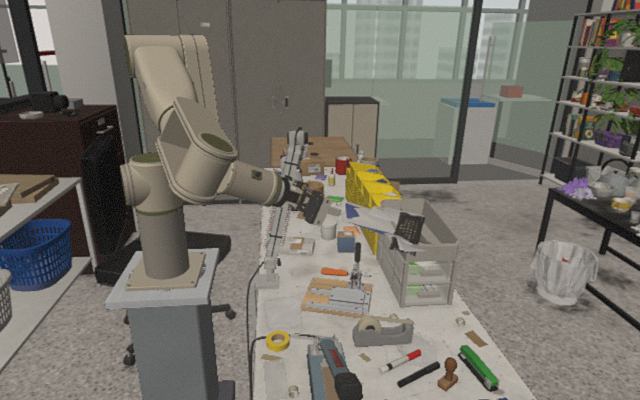

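The sheet's lower edge spans about (195,170)–(285,222), and the black handle grip is between the fingers at (303,265). Zooming to refine the sheet's height.

```bash
python3 - <<'E'
import cv2
a=cv2.imread("pics/w5.png")[140:320,170:410]; cv2.imwrite("pics/w5z.png",cv2.resize(a,(800,600),interpolation=cv2.INTER_CUBIC))
E
```

```text
(no output)
```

View pics/w5z.png

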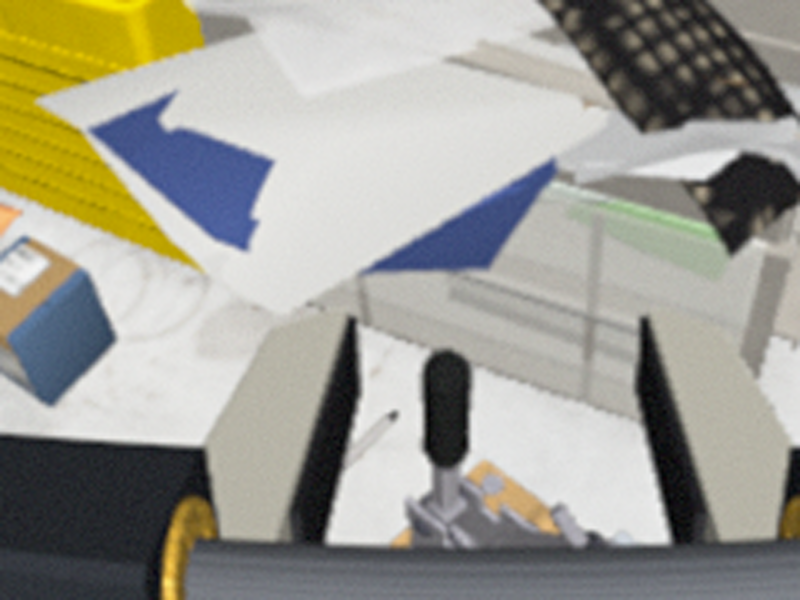

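```bash
python3 - <<'E'
from h import *
def W(f,u,v):
    d=np.load(f);return wray(u,v,d["p"],d["r"])
Z=lambda u,v:W("w5.npz",170+u*.3,140+v*.3)
Z4=lambda u,v:W("w4.npz",220+u*.35,v*.35)
Z1=lambda u,v:W("w1.npz",30+u*.325,v*.325)
def P(n,*r):
    x,e=tri(*r);print(n,np.round(x,3),np.round(e,4),"jig",np.round(tojig(x),3))
P("corner",Z(280,313),Z4(183,270),Z1(512,207))
P("junc",Z(360,272),Z4(285,230),Z1(520,90))
P("tip",Z(490,267),Z4(410,305))
P("ttop",Z(555,160),Z4(555,110))
P("blueA",Z(248,250),Z4(170,140),Z1(400,180))
P("blueB",Z(92,130),Z1(160,275))
P("left corner",Z(37,102),Z1(70,298))
# handle tip
T=W("w1.npz",190+180/4,75/4)
P("handle tip",Z(445,362),T)
E
```

```text
corner [ 0.556 -0.145  0.23 ] [0.0006 0.0008 0.0013] jig [-0.018  0.077  0.23 ]
junc [ 0.583 -0.156  0.225] [0.0003 0.0006 0.0009] jig [0.011 0.075 0.225]
tip [ 0.594 -0.193  0.233] [0.0005 0.0005] jig [0.033 0.043 0.233]
ttop [ 0.672 -0.182  0.207] [0.0011 0.0011] jig [0.103 0.077 0.207]
blueA [ 0.579 -0.116  0.222] [0.0009 0.0005 0.0013] jig [-0.005  0.111  0.222]
blueB [ 0.58  -0.058  0.252] [0.0009 0.0009] jig [-0.021  0.167  0.252]
left corner [ 0.602 -0.001  0.231] [0.0008 0.0008] jig [-0.018  0.228  0.231]
handle tip [ 0.597 -0.174  0.175] [0.0004 0.0004] jig [0.03  0.062 0.175]
```

The sheet's near edge is confirmed at z = 0.222–0.252, with residuals of about 1 mm. The handle tip is at jig (0.03, 0.062, 0.175). Descending to the pre-insertion pose.

>>> send_rows([
  {"wx": 0.024,"wy": -0.09,"wz": 0.043,"dx": 0,"dy": 0.8,"dz": 0,"fingers": 118},
  {"wx": 0,"wy": 0,"wz": 0,"dx": 0.1,"dy": 0.5,"dz": -2,"fingers": 118},
  {"wx": 0,"wy": 0,"wz": 0,"dx": 0.1,"dy": 0.5,"dz": -2.5,"fingers": 118},
  {"wx": 0,"wy": 0,"wz": 0,"dx": 0,"dy": 0,"dz": -2.5,"fingers": 118},
  {"wx": 0,"wy": 0,"wz": 0,"dx": 0,"dy": 0,"dz": -2.5,"fingers": 118},
  {"wx": 0,"wy": 0,"wz": 0,"dx": 0,"dy": 0,"dz": -2,"fingers": 118},
  {"wx": 0,"wy": 0,"wz": 0,"dx": 0,"dy": 0,"dz": 0,"fingers": 118},
])

```text
t: 7.22
tool_pos: [0.5259, -0.2158, 0.1987]
orientation: [-2.339, -0.594, -1.584]
force: [0.4, 0.5, 0.1]
opening: 0.0499
```

```bash
python3 -c "
from h import *
tgt(27,70,(-.032,.001,.152))
"
```

```text
t 7.22 jig [-0.0253  0.0006  0.1987] world [ 0.5259 -0.2158  0.1987] Fjig [0.2 0.6 0.1] yawx 30.3 zax [ 0.823  0.426 -0.375] q [-1.17 -0.01  2.15  1.2   1.43 -0.57] open 0.0499
need turn [ 0.032 -0.023 -0.014] shift cm [-0.63  0.24 -4.67]
```

>>> send_rows([
  {"wx": 0.03,"wy": -0.02,"wz": -0.014,"dx": -0.5,"dy": 0.2,"dz": -1.5,"fingers": 118},
  {"wx": 0,"wy": 0,"wz": 0,"dx": 0,"dy": 0,"dz": -2,"fingers": 118},
  {"wx": 0,"wy": 0,"wz": 0,"dx": 0,"dy": 0,"dz": -1.5,"fingers": 118},
  {"wx": 0,"wy": 0,"wz": 0,"dx": 0,"dy": 0,"dz": 0,"fingers": 118},
])

```text
t: 7.55
tool_pos: [0.5252, -0.2159, 0.155]
orientation: [-2.318, -0.573, -1.603]
force: [0.7, 0.0, -0.1]
opening: 0.0501
```

```bash
python3 -c "
from h import *
tgt(27,70,(.032,.064,.152))
s=robot.read_state();np.savez('w6.npz',p=s['tool_pos'],r=s['orientation'])
cv2.imwrite('pics/w6.png',robot.read_camera('wrist')[:,:,::-1])
cv2.imwrite('pics/s6.png',cv2.resize(robot.read_camera('side')[180:320,200:440,::-1],(800,467)))
"
```

```text
t 7.55 jig [-0.0259  0.0003  0.155 ] world [ 0.5252 -0.2159  0.155 ] Fjig [ 0.6  0.2 -0.1] yawx 28.5 zax [ 0.831  0.429 -0.354] q [-1.18  0.11  2.15  1.23  1.41 -0.68] open 0.0501
need turn [ 0.012 -0.009 -0.008] shift cm [ 7.45  4.31 -0.3 ]
```

View pics/w6.png

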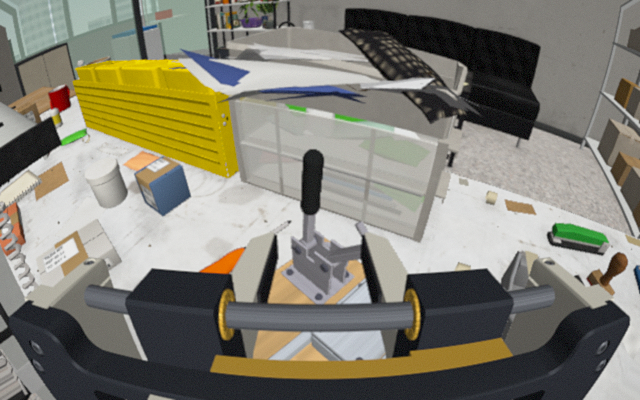

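View pics/s6.png

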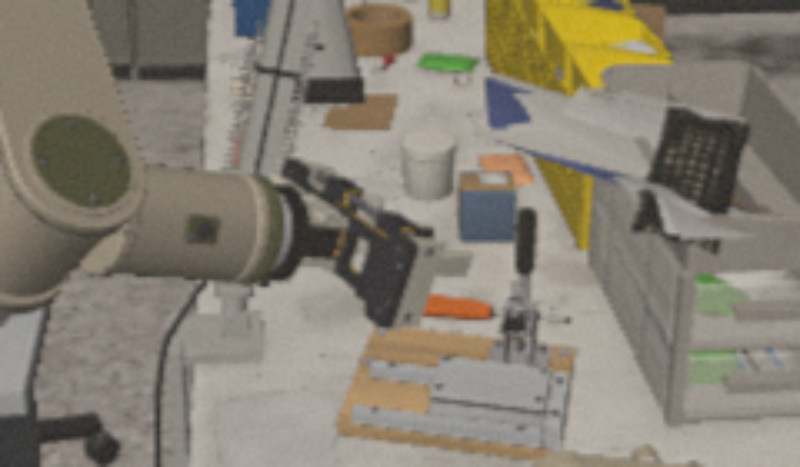

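The handle grip at (312,180) is lined up between the open fingers, which are centred on column 318, and the sheet edge at row 95 is well above. Inserting.

>>> send_rows([
  {"wx": 0.012,"wy": -0.009,"wz": -0.008,"dx": 1.4,"dy": 0.8,"dz": 0,"fingers": 118},
  {"wx": 0,"wy": 0,"wz": 0,"dx": 1.4,"dy": 0.8,"dz": 0,"fingers": 118},
  {"wx": 0,"wy": 0,"wz": 0,"dx": 1.4,"dy": 0.8,"dz": 0,"fingers": 118},
  {"wx": 0,"wy": 0,"wz": 0,"dx": 1.4,"dy": 0.8,"dz": 0,"fingers": 118},
  {"wx": 0,"wy": 0,"wz": 0,"dx": 0,"dy": 0,"dz": 0,"fingers": 118},
])

```text
t: 8.07
tool_pos: [0.5882, -0.1889, 0.1706]
orientation: [-2.312, -0.571, -1.63]
force: [-1.2, -0.1, 0.2]
opening: 0.0498
```

```bash
python3 -c "
from h import *
tgt(27,70,(.032,.064,.152))
cv2.imwrite('pics/w7.png',robot.read_camera('wrist')[:,:,::-1])
"
```

```text
t 8.07 jig [0.0259 0.0451 0.1706] world [ 0.5882 -0.1889  0.1706] Fjig [-1.1 -0.5  0.2] yawx 29.7 zax [ 0.84   0.423 -0.34 ] q [-1.03  0.1   2.13  1.34  1.3  -0.63] open 0.0498
need turn [ 0.014  0.01  -0.001] shift cm [ 1.15  1.61 -1.86]
```

View pics/w7.png

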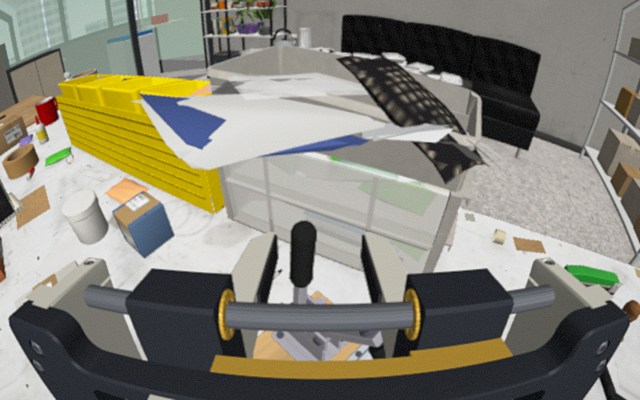

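>>> send_rows([
  {"wx": 0.007,"wy": 0.005,"wz": 0,"dx": 0.3,"dy": 0.4,"dz": -1,"fingers": 118},
  {"wx": 0.007,"wy": 0.005,"wz": 0,"dx": 0.4,"dy": 0.6,"dz": -0.8,"fingers": 118},
  {"wx": 0,"wy": 0,"wz": 0,"dx": 0.2,"dy": 0.4,"dz": -0.3,"fingers": 118},
  {"wx": 0,"wy": 0,"wz": 0,"dx": 0,"dy": 0,"dz": 0,"fingers": 118},
])

```text
t: 8.45
tool_pos: [0.5978, -0.1764, 0.1517]
orientation: [-2.311, -0.561, -1.618]
force: [-0.5, -0.6, 0.3]
opening: 0.0497
```

```bash
python3 -c "
from h import *
tgt(27,70,(.031,.084,.148))
"
```

```text
t 8.45 jig [0.0313 0.0599 0.1517] world [ 0.5978 -0.1764  0.1517] Fjig [-0.3 -0.7  0.3] yawx 27.9 zax [ 0.837  0.426 -0.343] q [-0.99  0.14  2.13  1.36  1.27 -0.65] open 0.0497
need turn [ 0.005  0.001 -0.002] shift cm [ 0.71  2.3  -0.37]
```

Fingers straddle the handle. Now pushing to the left.

>>> send_rows([
  {"wx": 0,"wy": 0,"wz": 0,"dx": 0.3,"dy": 1,"dz": -0.1,"fingers": 118},
  {"wx": 0,"wy": 0,"wz": 0,"dx": 0.3,"dy": 1,"dz": -0.2,"fingers": 118},
  {"wx": 0,"wy": 0,"wz": 0,"dx": 0.3,"dy": 1,"dz": -0.2,"fingers": 118},
  {"wx": 0,"wy": 0,"wz": 0,"dx": 0.3,"dy": 1,"dz": -0.2,"fingers": 118},
])

```text
t: 8.78
tool_pos: [0.6109, -0.1375, 0.1447]
orientation: [-2.315, -0.554, -1.623]
force: [-0.3, -6.9, 4.8]
opening: 0.05
```

```bash
python3 -c "
from h import *
tgt(27,70,(.031,.115,.143))
cv2.imwrite('pics/w8.png',robot.read_camera('wrist')[:,:,::-1])
cv2.imwrite('pics/s8.png',cv2.resize(robot.read_camera('side')[180:320,200:440,::-1],(800,467)))
"
```

```text
t 8.78 jig [0.032  0.101  0.1447] world [ 0.6109 -0.1375  0.1447] Fjig [ 1.8 -6.7  4.8] yawx 27.5 zax [ 0.84   0.42  -0.342] q [-0.91  0.1   2.19  1.42  1.2  -0.66] open 0.0500
need turn [0.005 0.002 0.006] shift cm [ 0.33  1.37 -0.17]
```

View pics/w8.png

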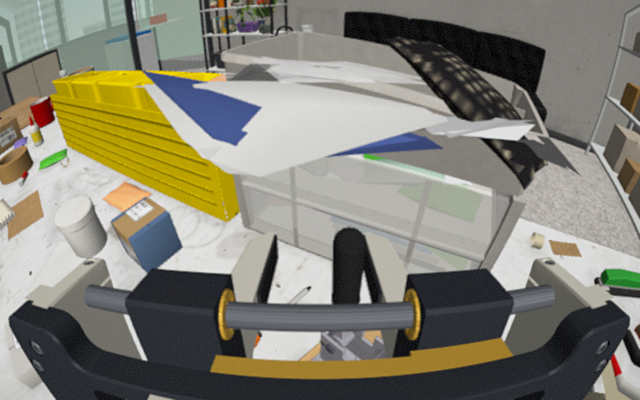

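View pics/s8.png

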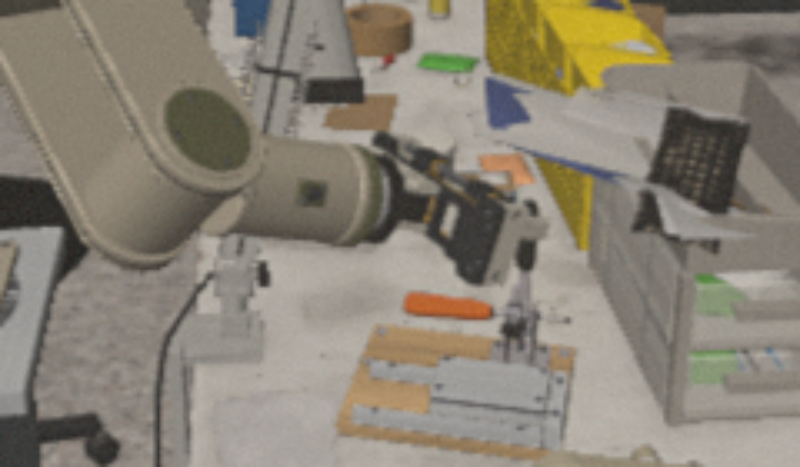

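The handle is against the right finger's inner face at (355,265), at about 7 N as expected. Nothing is near the sheet. Continuing along the arc.

>>> send_rows([
  {"wx": 0,"wy": 0,"wz": 0,"dx": 0.3,"dy": 1,"dz": -0.3,"fingers": 118},
  {"wx": 0,"wy": 0,"wz": 0,"dx": 0.3,"dy": 1,"dz": -0.4,"fingers": 118},
  {"wx": 0,"wy": 0,"wz": 0,"dx": 0.3,"dy": 1,"dz": -0.5,"fingers": 118},
])

```text
t: 9.13
tool_pos: [0.6238, -0.1115, 0.137]
orientation: [-2.321, -0.552, -1.636]
force: [0.4, -5.5, 4.1]
opening: 0.05
```

```bash
python3 -c "
from h import *
tgt(27,70,(.031,.1515,.1246))
cv2.imwrite('pics/w9.png',robot.read_camera('wrist')[:,:,::-1])
"
```

```text
t 9.13 jig [0.0364 0.1297 0.137 ] world [ 0.6238 -0.1115  0.137 ] Fjig [ 2.  -5.2  4.1] yawx 28.5 zax [ 0.847  0.41  -0.339] q [-0.85  0.1   2.22  1.49  1.14 -0.69] open 0.0500
need turn [0.012 0.009 0.015] shift cm [ 0.15  2.24 -1.24]
```

View pics/w9.png

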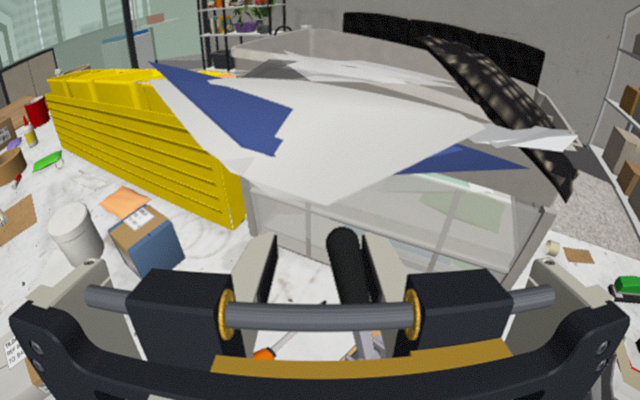

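Handle leaning, force falling to 5 N. Continuing past the dead point.

>>> send_rows([
  {"wx": 0.004,"wy": 0.003,"wz": 0.005,"dx": 0.05,"dy": 1,"dz": -0.8,"fingers": 118},
  {"wx": 0.004,"wy": 0.003,"wz": 0.005,"dx": 0.05,"dy": 1,"dz": -0.8,"fingers": 118},
  {"wx": 0.004,"wy": 0.003,"wz": 0.005,"dx": 0.05,"dy": 0.8,"dz": -0.8,"fingers": 118},
])

```text
t: 9.43
tool_pos: [0.6316, -0.0863, 0.1209]
orientation: [-2.308, -0.557, -1.639]
force: [5.3, -2.1, 2.9]
opening: 0.0504
```

```bash
python3 -c "
from h import *
tgt(27,70,(.031,.1625,.1105))
cv2.imwrite('pics/w10.png',robot.read_camera('wrist')[:,:,::-1])
cv2.imwrite('pics/s10.png',cv2.resize(robot.read_camera('side')[180:320,200:440,::-1],(800,467)))
"
```

```text
t 9.43 jig [0.0361 0.156  0.1209] world [ 0.6316 -0.0863  0.1209] Fjig [ 5.7 -0.4  2.9] yawx 28.7 zax [ 0.845  0.419 -0.332] q [-0.79  0.13  2.23  1.55  1.11 -0.75] open 0.0504
need turn [0.007 0.015 0.007] shift cm [-0.29  0.77 -1.04]
```

View pics/w10.png

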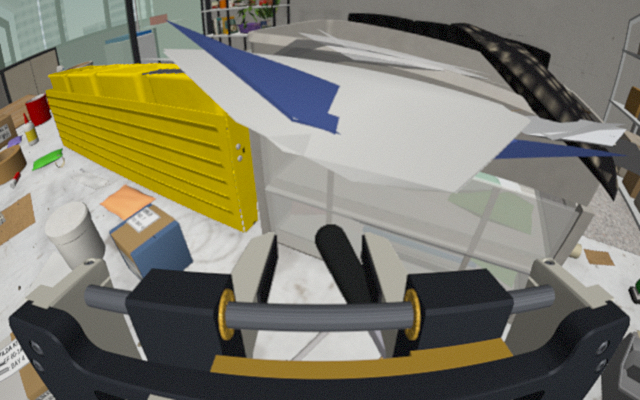

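View pics/s10.png

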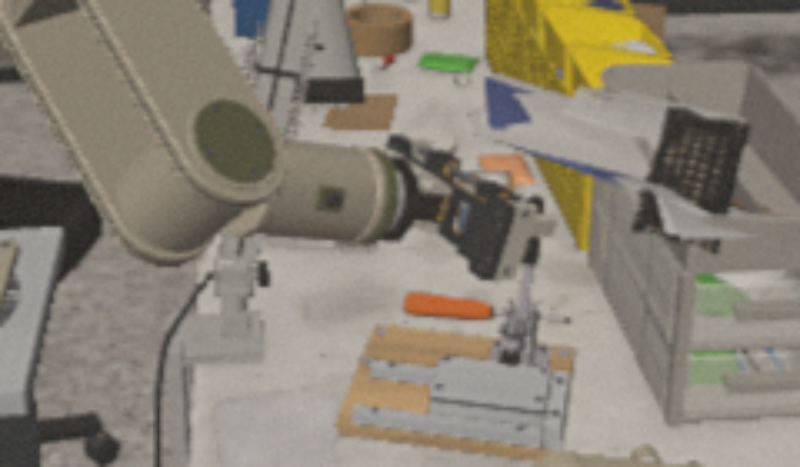

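>>> send_rows([
  {"wx": 0.003,"wy": 0.007,"wz": 0.003,"dx": -0.1,"dy": 0.8,"dz": -0.9,"fingers": 118},
  {"wx": 0.003,"wy": 0.007,"wz": 0.003,"dx": 0,"dy": 0.7,"dz": -1,"fingers": 118},
])

```text
t: 9.7
tool_pos: [0.6319, -0.0707, 0.1031]
orientation: [-2.309, -0.556, -1.622]
force: [-0.1, 0.9, -1.5]
opening: 0.0502
```

```bash
python3 -c "
from h import *
tgt(27,70,(.031,.1645,.1055))
cv2.imwrite('pics/w11.png',robot.read_camera('wrist')[:,:,::-1])
"
```

```text
t 9.70 jig [0.0318 0.171  0.1031] world [ 0.6319 -0.0707  0.1031] Fjig [-0.4  0.8 -1.5] yawx 27.5 zax [ 0.839  0.425 -0.34 ] q [-0.76  0.16  2.24  1.57  1.09 -0.78] open 0.0502
need turn [0.002 0.003 0.001] shift cm [-0.27 -0.59  0.24]
```

View pics/w11.png

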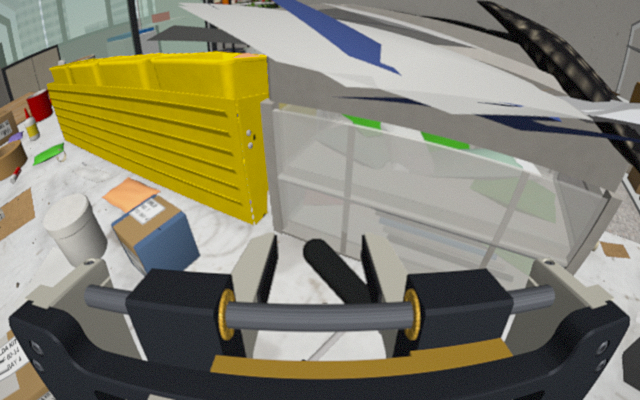

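Force has dropped to zero, so the handle is probably past its dead point. I'll wait briefly and look.

>>> send_rows([
  {"wx": 0,"wy": 0,"wz": 0,"dx": 0,"dy": 0,"dz": 0,"fingers": 118},
  {"wx": 0,"wy": 0,"wz": 0,"dx": 0,"dy": 0,"dz": 0,"fingers": 118},
  {"wx": 0,"wy": 0,"wz": 0,"dx": 0,"dy": 0,"dz": 0,"fingers": 118},
])

```text
t: 10.0
tool_pos: [0.6296, -0.0658, 0.099]
orientation: [-2.308, -0.555, -1.612]
force: [-0.3, -0.0, 0.1]
opening: 0.0499
```

```bash
python3 -c "
from h import *
s=st();np.savez('w12.npz',p=s['tool_pos'],r=s['orientation'])
cv2.imwrite('pics/w12.png',robot.read_camera('wrist')[:,:,::-1])
cv2.imwrite('pics/s12.png',cv2.resize(robot.read_camera('side')[180:320,200:440,::-1],(800,467)))
"
```

```text
t 10.00 jig [0.0281 0.1749 0.099 ] world [ 0.6296 -0.0658  0.099 ] Fjig [-0.3 -0.1  0.1] yawx 26.7 zax [ 0.835  0.43  -0.343] q [-0.76  0.17  2.24  1.57  1.09 -0.78] open 0.0499
```

View pics/w12.png

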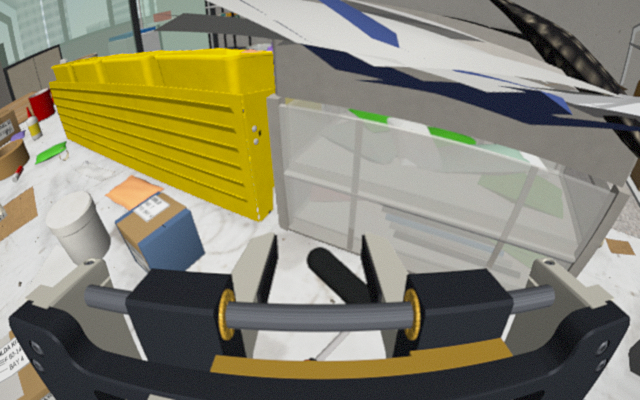

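View pics/s12.png

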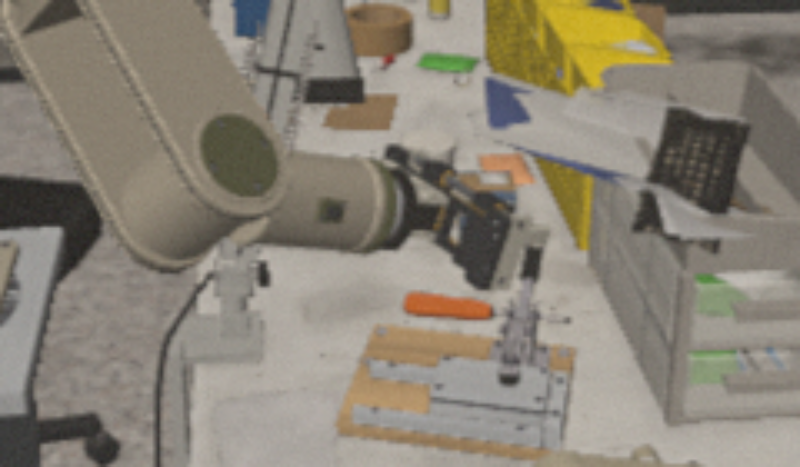

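```bash
python3 - <<'E'
from h import *
for a in (.6,.8,.9,1.0,1.1,1.2,1.3,1.45):
    e=np.radians(95)-a; p=toW([.033,.075+.115*np.cos(e),.055+.115*np.sin(e)])
    u,v=proj("side",p);
    # wrist projection by numeric inverse
    d=np.load("w12.npz");c=robot.camera_info("wrist");T=c["tool_from_camera"];K=c["intrinsics"]
    t=R.from_rotvec(d["r"]).as_matrix().T@(p-d["p"]);k=T[:3,:3].T@(t-T[:3,3]);th=np.arctan2(np.hypot(k[0],k[1]),-k[2]);h=np.hypot(k[0],k[1])
    print(a,"s12",round((u-200)/.3),round((v-180)/.3),"w12",round(K[0,2]+K[0,0]*th*k[0]/h),round(K[1,2]-K[0,0]*th*k[1]/h))
E
```

```text
0.6 s12 533 190 w12 398 201
0.8 s12 534 194 w12 361 205
0.9 s12 535 198 w12 347 210
1.0 s12 535 203 w12 336 216
1.1 s12 535 208 w12 327 224
1.2 s12 536 215 w12 320 231
1.3 s12 535 222 w12 314 240
1.45 s12 535 235 w12 310 253
```

The handle tip in the wrist view, (318,250), and in the side view matches an angle of about 1.45 rad, and the arm is level with the pad down on the enclosure. The tool reads zero force. Retreating: up a little, right (jig -y) over the handle, then back.

>>> send_rows([
  {"wx": 0,"wy": 0,"wz": 0,"dx": 0,"dy": 0,"dz": 1,"fingers": 118},
  {"wx": 0,"wy": 0,"wz": 0,"dx": 0,"dy": 0,"dz": 1,"fingers": 118},
  {"wx": 0,"wy": 0,"wz": 0,"dx": 0,"dy": 0,"dz": 0.6,"fingers": 118},
  {"wx": 0,"wy": 0,"wz": 0,"dx": -0.5,"dy": -1.4,"dz": 0,"fingers": 118},
  {"wx": 0,"wy": 0,"wz": 0,"dx": -0.5,"dy": -1.4,"dz": 0,"fingers": 118},
  {"wx": 0,"wy": 0,"wz": 0,"dx": -0.5,"dy": -1.4,"dz": 0,"fingers": 118},
])

```text
t: 10.6
tool_pos: [0.6139, -0.1074, 0.1272]
orientation: [-2.306, -0.559, -1.612]
force: [0.7, -0.3, -0.3]
opening: 0.0501
```

```bash
python3 -c "
from h import *
tgt(27,70,(.0,.06,.13))
"
```

```text
t 10.60 jig [0.0257 0.1305 0.1272] world [ 0.6139 -0.1074  0.1272] Fjig [ 0.8 -0.1 -0.3] yawx 27.0 zax [ 0.834  0.432 -0.343] q [-0.86  0.12  2.22  1.46  1.17 -0.7 ] open 0.0501
need turn [-0.001 -0.002 -0.006] shift cm [-4.59 -5.94  0.28]
```

>>> send_rows([
  {"wx": 0,"wy": 0,"wz": 0,"dx": -1.3,"dy": -1.8,"dz": 0,"fingers": 118},
  {"wx": 0,"wy": 0,"wz": 0,"dx": -1.3,"dy": -1.8,"dz": 0,"fingers": 118},
  {"wx": 0,"wy": 0,"wz": 0,"dx": -1.3,"dy": -1.8,"dz": 0,"fingers": 118},
  {"wx": 0,"wy": 0,"wz": 0,"dx": -1.5,"dy": -1.8,"dz": 0,"fingers": 118},
  {"wx": 0,"wy": 0,"wz": 0,"dx": -1.5,"dy": -1.8,"dz": 0,"fingers": 118},
  {"wx": 0,"wy": 0,"wz": 0,"dx": -1.5,"dy": -1.5,"dz": 0.5,"fingers": 118},
  {"wx": 0,"wy": 0,"wz": 0,"dx": -1.5,"dy": -1,"dz": 2,"fingers": 118},
  {"wx": 0,"wy": 0,"wz": 0,"dx": -1,"dy": 0,"dz": 2.5,"fingers": 118},
  {"wx": 0,"wy": 0,"wz": 0,"dx": 0,"dy": 0,"dz": 2.5,"fingers": 118},
  {"wx": -0.04,"wy": 0.1,"wz": 0,"dx": 0,"dy": 0,"dz": 2.5,"fingers": 118},
  {"wx": -0.04,"wy": 0.1,"wz": 0,"dx": 0,"dy": 0,"dz": 2.5,"fingers": 118},
  {"wx": -0.04,"wy": 0.1,"wz": 0,"dx": 0,"dy": 0,"dz": 1,"fingers": 118},
  {"wx": -0.04,"wy": 0.1,"wz": 0,"dx": 0,"dy": 0,"dz": 0,"fingers": 118},
  {"wx": -0.04,"wy": 0.1,"wz": 0,"dx": 0,"dy": 0,"dz": 0,"fingers": 118},
  {"wx": 0,"wy": 0,"wz": 0,"dx": 0,"dy": 0,"dz": 0,"fingers": 118},
])

```text
t: 11.85
tool_pos: [0.495, -0.2375, 0.274]
orientation: [-2.755, -0.588, -0.936]
force: [1.2, -0.3, 1.3]
opening: 0.0497
```

```bash
python3 -c "
from h import *
s=st();np.savez('w13.npz',p=s['tool_pos'],r=s['orientation'])
cv2.imwrite('pics/w13.png',robot.read_camera('wrist')[:,:,::-1])
cv2.imwrite('pics/s13.png',cv2.resize(robot.read_camera('side')[200:320,280:440,::-1],(800,600),interpolation=cv2.INTER_CUBIC))
"
```

```text
t 11.85 jig [-0.0481 -0.0295  0.274 ] world [ 0.495  -0.2375  0.274 ] Fjig [1.2 0.  1.3] yawx 23.2 zax [ 0.547  0.283 -0.788] q [-0.99 -0.28  1.92  0.66  1.45  0.1 ] open 0.0497
```

View pics/w13.png

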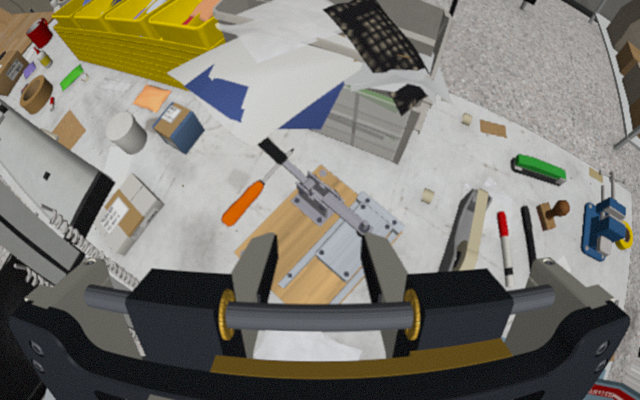

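View pics/s13.png

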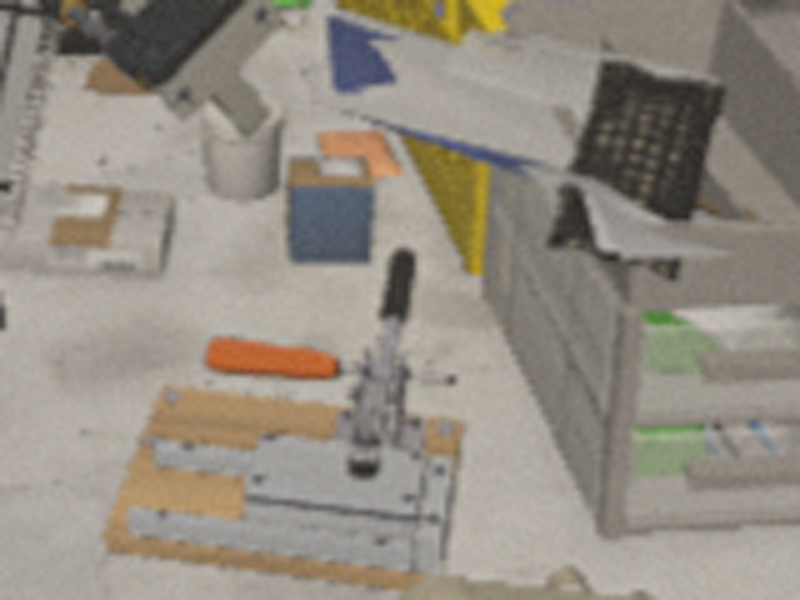

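Clamp closed, handle down at (265,145), pad on the enclosure at (365,228), and the screwdriver and other items untouched. I'll check the home position and the lock angle numerically.

```bash
python3 - <<'E'
import cv2
a=cv2.imread("pics/w13.png")[125:305,240:420]; cv2.imwrite("pics/w13z.png",cv2.resize(a,(600,600),interpolation=cv2.INTER_CUBIC))
E
```

```text
(no output)
```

View pics/w13z.png

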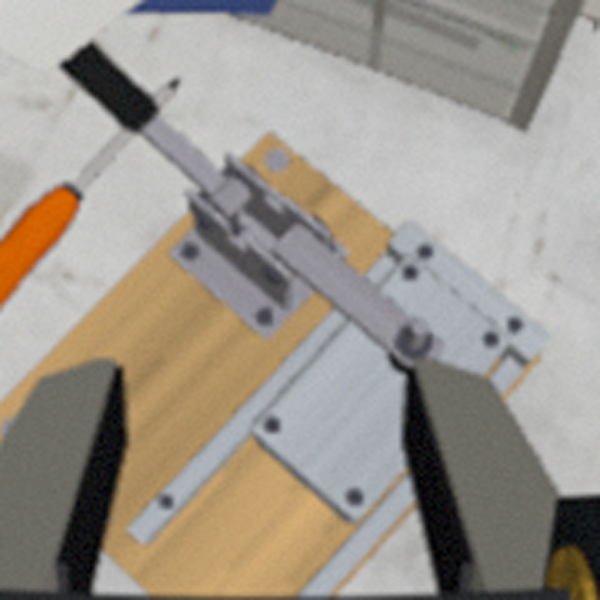

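```bash
python3 - <<'E'
from h import *
Z=lambda u,v,z:tojig(won(240+u*.3,125+v*.3,z,"w13.npz"))
print("tip (z .079)",Z(78,55,.079),"expect .035 .187")
print("near corners",Z(254,430,.048),Z(350,520,.048))
print("far lid edge/stop",Z(392,248,.048),Z(512,355,.048))
print("pad screw",Z(413,340,.09))
# side check of tip: s13 (402,255)
o,d=ray("side",280+402/5,200+255/5); oj,dj=RJ.T@(o-O),RJ.T@d; print("side tip on x=.033",oj+dj*(.033-oj[0])/dj[0])
d=np.load("w13.npz");print("tri",tojig(tri(wray(240+78*.3,125+55*.3,d["p"],d["r"]),(o,ray("side",280+402/5,200+255/5)[1]))[0]))
E
```

```text
tip (z .079) [0.03357882 0.16123747 0.079     ] expect .035 .187
near corners [-0.03034465  0.0009588   0.048     ] [-0.03188556 -0.05161119  0.048     ]
far lid edge/stop [0.06532312 0.00990977 0.048     ] [ 0.0627853  -0.05762902  0.048     ]
pad screw [ 0.02912555 -0.02619026  0.09      ]
side tip on x=.033 [0.033      0.18309618 0.07925904]
tri [0.0326404  0.15472916 0.09270702]
```

The enclosure's near edge is at jig x = -0.031, against -0.030 when home. In the side view the handle tip is at jig (y 0.183, z 0.079), against 0.187 and 0.079 when locked. The wrist reading of the tip, y 0.161, disagrees because the overhanging sheet hides the outer end of the grip. The arm is clear, so I'm handing in.

```bash
python3 -c "
from h import *
st(); print(robot.close_job())"
```

```text
t 11.95 jig [-0.0497 -0.0284  0.2701] world [ 0.4939 -0.236   0.2701] Fjig [-0.4  0.4 -1.3] yawx 23.0 zax [ 0.549  0.291 -0.784] q [-0.99 -0.27  1.93  0.67  1.45  0.09] open 0.0498
the job is handed in; nothing more can be done
None
```

The enclosure is home against the end stop and the clamp is locked on it. I handed the job in at about 12 s with the arm clear of everything.

- **Enclosure:** I pushed it about 45 mm along the lane with the closed fingers until it stopped moving at about 14 N. Its near edge now measures jig x = -0.031, against -0.030 when fully home.
- **Clamp:** A paper sheet hung over the handle at z of about 0.22–0.25. I tilted the tool 70°, reached under the sheet with the fingers open around the handle, and pushed the handle over and down. The force fell from about 7 N to 0 and the handle snapped on past its dead point.
- **Lock check:** From the side camera the handle tip is at jig y = 0.183, z = 0.079, against 0.187 and 0.079 when locked. The arm looks level with the pad down on the enclosure. I did not measure the pad force.
- **Check that disagreed:** The last wrist picture put the handle tip at y of about 0.16. The sheet hides the end of the grip in that view, so I went by the side camera.
- **Loose things:** In the last pictures they look undisturbed. I judged this by eye and did not measure it. The sheet looks unmoved, and I planned clearances of about 2 cm to it.

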